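Tip a customer's pick-and-mix tray into the gift box and hang the tray up

TASK

Tip the wooden tray close over the open gift box so that its four chocolate bars slide off the open front into the box; do not pick the bars up with the fingers or fling them. Then set the empty tray down upright on the counter, let go, take it again by its wire swing handle, and hang it by that handle's crossbar, near its middle, on the hook of the stand, still and about level. Leave the gift box where it stands (a slight nudge is all right) and do not disturb the other things on the counter.

Things in the scene. Friction and masses are not known exactly. Their poses are not given: they have to be found in the camera images.
- tray: Light wooden tray, 140 (x) x 190 (y) x 42 mm high, 0.3 to 0.55 kg empty. Floor 8 mm thick; rear wall (+x) and two side walls (centred at y = +-90.5 mm) 9 mm thick; open front at -x. Origin: centre of its underside, z up. Starts flat on the counter, front roughly towards the robot. The side walls ahead of the handle's pivots (x = -65 to -5 mm) are free for pinching from above.
- tray_front (a point): Middle of the tray's open front edge, on the top of its floor (x = -70, z = +8 mm from the tray's origin); there is no lip. Tray axes: -x points out of the front.
- tray_pivot (a point): Middle of the pivot axis of the tray's swing handle (x = +9.6, z = +34 mm from the tray's origin; axis along tray y, right above the empty tray's centre of mass, so it hangs level from the handle). The pivots are on the outside of the side walls.
- handle_bar (a point): Middle of the crossbar of the tray's wire swing handle: a round steel bar 8 mm thick, 202 mm long, parallel to tray y, 105 mm from the pivot axis, with a 6 mm wire leg at each end. At rest the handle lies folded back behind the tray: crossbar 56 mm above the tray's underside, 38 mm of free space between it and the rear wall. Axes: the tray's when folded back; they turn with the handle.
- handle (a joint): Angle of the swing handle to the tray, rad: 0 folded back on its stop (legs 12 degrees above level, to the rear), 1.36 straight up from the tray, 2.7 folded forward over the open front. It swings freely (very little friction) and falls back to 0 by itself when the tray stands or is tipped forward less than about 60 degrees.
- chocolate1: Foil-wrapped chocolate bar, a smooth block 60 x 26 x 20 mm, 45 g, gold with a brown sleeve; all four are alike. Origin: centre of its underside, x along the 60 mm, z up at the start. It starts flat on the tray floor, its length roughly front to back, at least 50 mm from the open front and 18 mm from the side walls. Slippery (friction about 0.33): slides on the tray at 15 to 22 degrees of tilt.
- chocolate2: Foil-wrapped chocolate bar, a smooth block 60 x 26 x 20 mm, 45 g, gold with a brown sleeve; all four are alike. Origin: centre of its underside, x along the 60 mm, z up at the start. It starts flat on the tray floor, its length roughly front to back, at least 50 mm from the open front and 18 mm from the side walls. Slippery (friction about 0.33): slides on the tray at 15 to 22 degrees of tilt.
- chocolate3: Foil-wrapped chocolate bar, a smooth block 60 x 26 x 20 mm, 45 g, gold with a brown sleeve; all four are alike. Origin: centre of its underside, x along the 60 mm, z up at the start. It starts flat on the tray floor, its length roughly front to back, at least 50 mm from the open front and 18 mm from the side walls. Slippery (friction about 0.33): slides on the tray at 15 to 22 degrees of tilt.
- chocolate4: Foil-wrapped chocolate bar, a smooth block 60 x 26 x 20 mm, 45 g, gold with a brown sleeve; all four are alike. Origin: centre of its underside, x along the 60 mm, z up at the start. It starts flat on the tray floor, its length roughly front to back, at least 50 mm from the open front and 18 mm from the side walls. Slippery (friction about 0.33): slides on the tray at 15 to 22 degrees of tilt.
- gift_box: Open rigid gift box without its lid, dark red outside, cream inside, 150 (x) x 210 (y) x 60 mm high, walls and floor 5 mm thick, 0.55 kg, standing loose on the counter, its long side (its y) pointing roughly away from the robot. Origin: centre of its underside; z up.
- hook_seat (a point): Where the crossbar rests in the hook: the centre of an 8 mm bar lying in it, 214 mm above the counter. The dark steel stand is fixed; its hook, a flat strap 24 mm wide and 5 mm thick, slopes down from the post to this seat and turns up into the tip. -x points out of the hook, away from the post, z up; a bar is hung along y: brought over the tip from the front, then lowered.
- hook_tip (a point): Top of the hook's upturned tip: 18 mm in front of the seat (point -x), 18 mm above it; 24 mm wide. The 14 mm post stands 115 mm behind the seat (+x), its top no higher than 30 mm above the seat, on a round foot 110 mm across, 12 mm high.
- box_lid: Bystander: lid of the gift box, dark red with a cream band, 156 x 216 x 26 mm, lying on the counter. Origin: centre of its underside.
- ribbon_reel: Bystander: reel of ribbon lying flat, 90 mm across, 40 mm high. Origin: centre of its underside.
- card_terminal: Bystander: black card payment terminal, 160 x 78 x 30 mm. Origin: centre of its underside.
- china_cat: Bystander: small white and black china cat, 74 mm across, 120 mm high. Origin: centre of its underside.
There are look-alikes about, which are no part of the job. What is shaped like the chocolate3 but orange is not meant.

How it is judged (in metres and radians):
On the way, in this order (a step that is already met when the one before it is completed fails the run):
1. all four chocolate bars have been tipped into the gift box (x of chocolate1 in the frame of gift_box between -0.072 and 0.072 m and y of chocolate1 in the frame of gift_box between -0.102 and 0.102 m and z of chocolate1 in the frame of gift_box between 0 and 0.055 m and x of chocolate2 in the frame of gift_box between -0.072 and 0.072 m and y of chocolate2 in the frame of gift_box between -0.102 and 0.102 m and z of chocolate2 in the frame of gift_box between 0 and 0.055 m and x of chocolate3 in the frame of gift_box between -0.072 and 0.072 m and y of chocolate3 in the frame of gift_box between -0.102 and 0.102 m and z of chocolate3 in the frame of gift_box between 0 and 0.055 m and x of chocolate4 in the frame of gift_box between -0.072 and 0.072 m and y of chocolate4 in the frame of gift_box between -0.102 and 0.102 m and z of chocolate4 in the frame of gift_box between 0 and 0.055 m), for 0.2 s.
2. the empty tray stands upright on the counter, let go of (height (world z) of tray below 0.006 m and angle between tray's own z axis and vertical below 0.1 rad and contact force between the fingers and tray below 0.1 N), for 0.2 s.
At the end, for the whole second after the job is handed in: All four bars lie inside the standing gift box (below its rim), and the tray hangs by the crossbar of its handle on the hook: the crossbar's middle within 35 mm of the hook's seat, the tray within 20 degrees of level, clear of the counter and still (under 0.1 m/s), its weight on the hook (all of step 1 and distance between handle_bar and hook_seat below 0.035 m and contact force between tray and hook_stand above 1 N and angle between tray's own z axis and vertical below 0.35 rad and height (world z) of tray above 0.03 m and linear speed of tray below 0.1 m/s and angle between gift_box's own z axis and vertical below 0.05 rad); the robot touches nothing.
It fails at once if a chocolate bar gripped by the fingers (over 12 N) (contact force between the fingers and chocolate1 above 12 N or contact force between the fingers and chocolate2 above 12 N or contact force between the fingers and chocolate3 above 12 N or contact force between the fingers and chocolate4 above 12 N).
It fails at once if a chocolate bar flung or dropped from high up (faster than 2 m/s) (linear speed of any of chocolate1, chocolate2, chocolate3, chocolate4 above 2 m/s).
It fails at once if the gift box pushed more than 40 mm from its place (distance of gift_box from where it was at the start of the episode above 0.04 m).
It fails at once if the box lid, ribbon reel, card terminal or china cat moved more than 30 mm (distance of any of box_lid, ribbon_reel, card_terminal, china_cat from where it was at the start of the episode above 0.03 m).
It also fails if it takes over 72 s, if anything falls off the work surface, if the arm or the gripper's body presses on something with over 40 N, if the wrist force passes 120 N, or if a joint passes its speed limit or range.

ROBOT

A 7-joint arm with a two-finger parallel gripper is mounted at the origin on the work surface. World frame = base frame: x ahead of the robot, y to its left, z up, the work surface at z = 0. Lengths are in mm, angles in rad, forces in N, time in s.
With the tool pointing down it reaches from about 425 to 950 mm from the base axis. Payload 4.7 kg.
Tool frame: the origin (TCP) lies midway between the tips of the shut fingers; the grasp point (between the pads) lies 19 mm behind it; z points along the fingers, y is the line along which they close (so a half turn about z gives the same grasp; the last joint's range is limited). The gripper opens to 85 mm and grips with 20 to 120 N. Pads are 22 mm wide; open, the fingers measure 114 mm over their backs; the gripper's body (76 mm by 85 mm) begins 54 mm behind the grasp point. The pads swing forward as they close: fully open they stand 13 mm farther back than shut.
Start: joints at [-1.277, 0.469, -0.049, 1.532, 0.024, 1.141, -0.082], TCP at [214.085, 640.171, 202.735] pointing down, gripper open.
Joint ranges: [-2.59, 2.59], [-0.33, 1.99], [-1.39, 1.29], [0.1, 2.45], [-1.04, 4.18], [0.21, 1.99], [-2.66, 2.66]. Speed limits (rad/s): [2.57, 2.57, 3.14, 3.14, 3.14, 3.14, 3.14].

INTERFACE

Orientations are given as a unit quaternion [w, x, y, z].
In Python, from rig import * gives the robot as it stands.
- The arm moves only by the tool apply_moves, never from a script. Its argument "steps" is a list that holds one entry, the list of rows, each a list of 7 numbers: the opening, from 0 (shut) to 1 (fully open), then the shift along the tool's x, y, z as a fraction of full scale, then the turn, a rotation vector about the tool's x, y, z as a fraction of full scale. In form: [[[claw, dx, dy, dz, wx, wy, wz], ...]]. A call has 1 to 20 rows; each row is the pose to reach, as a shift and turn from the pose commanded when the call began, along the tool's axes at that moment; what a row does not reach only later rows make up. Full scale, the value 1, is 0.12 m for a shift and 60 degrees for a turn. A row lasts 1/12 s, in which the tool goes at most 41.7 mm and 7.16 degrees, less where a joint would pass 70% of its speed; a pose out of reach is approached as far as the arm can. A call with a number of a shift or a turn outside -1 to 1 is refused whole. A call with a gripper value outside its range is refused whole. The fingers move at their own pace and stop on an object; "squeeze" is the grip in N (left out, the last holds). Time passes only in rows, so rows that repeat a pose let the fingers close. It gives the time, the measured TCP pose, the force, the opening and the grip force at its end, in the units of the state.
- state(): the state, without advancing time (a new reading comes with each control period).
- grab_frame(name): name is "scene" or "top"; returns a dict with "pixels" (400x640x3 uint8, red, green, blue), "fx", "fy", "cx", "cy" (pixels), "D" ([k1, k2, p1, p2, k3] as OpenCV has them; the pictures are not rectified), "R" (3x3) and "t" (3): a world point X has camera coordinates R X + t. Camera axes: x right, y down, z forward; pixel columns grow to the right and rows downward; lengths in mm; the calibration is good to about 2 mm. A picture is of the moment at which its call begins. There is no depth.
- sign_off(): hands the job in; it is judged then, once.
The state is a dict: "time": time; "q": joint angles; "joint_vel": joint speeds; "tau": joint torques, N m; "tool_pos": TCP position; "ee_rot": TCP orientation; "ft_force": force on the tool from outside, world axes, zero at the start; "wrist_torque": the same for the moment, N m; "opening": finger opening in mm; "gripper_force": force on a finger pad.
Only numpy, scipy, OpenCV 4.12 (cv2) and the standard library are available. Lean on these libraries where they do the work, as an engineer would, in place of code of your own. Each camera call takes 0.05 s, during which the arm holds its last target. There are 200 camera calls.

## Working session

There is one attempt and no reset: what is moved stays moved. The work goes in short steps, Python scripts to look and compute and a tool call to move; the robot and the scene stay as the last step left them, time stands still between calls to the robot, and variables do not carry over. Pictures are saved under pics/ and viewed, at most 10 in all, crops included, and the job is handed in when it is done.

Besides the shell and the picture viewer there is one more tool, called after "Emit:" in YAML: its name, and indented under it one key for each argument. apply_moves: Moves the arm, as the interface text tells. Shift numbers are shares of 0.12 m and turn numbers shares of 60 degrees, none past 1 either way. Its arguments: {"type":"object","properties":{"steps":{"type":"array","items":{"type":"array","items":{"type":"array","items":{"type":"number"}}}},"squeeze":{"type":"number"}},"required":["steps"]}

```bash
ls; mkdir -p pics
python3 - <<'E'
from rig import *
import cv2
for n in("scene","top"):
    f=grab_frame(n); cv2.imwrite(f"pics/{n}0.png",f["pixels"][:,:,::-1])
    import numpy as np
    np.save(f"{n}0.npy",f,allow_pickle=True)
    print(n,f["fx"],f["cx"],f["cy"],f["D"],np.round(f["R"],3).tolist(),np.round(f["t"],1), np.round(-np.array(f["R"]).T@f["t"],1))
print(state())
E
```

```text
pics
scene 395.51567320911323 322.24816268142416 196.7355900418532 [-0.04611068  0.          0.          0.          0.        ] [[0.677, 0.736, -0.013], [0.618, -0.579, -0.531], [-0.399, 0.352, -0.847]] [-331.4 -254.  1810. ] [1103.  -539.9 1393.6]
top 414.04758869101937 320.1876995046423 204.0002966049449 [-0.04752899  0.          0.          0.          0.        ] [[0.01, -1.0, 0.009], [-0.991, -0.011, -0.136], [0.136, -0.007, -0.991]] [ -58.6  562.2 1415.2] [ 364.7  -41.9 1479.1]
{'time': 0.1, 'q': array([-1.27691862,  0.46939167, -0.04864854,  1.53357266,  0.02412459,
        1.14101501, -0.08229258]), 'joint_vel': array([ 1.95475856e-04, -2.59378415e-03,  3.89011197e-04, -3.12510549e-03,
        4.86402932e-05, -1.66877955e-03,  1.64173402e-03]), 'tau': array([ 9.66676926e-04, -5.11514175e+01, -4.69221070e-02, -2.38391930e+01,
        1.07162885e-02,  4.30605520e-03,  2.33297908e-05]), 'tool_pos': array([213.89166597, 639.60223455, 201.74653507]), 'ee_rot': array([-1.14260453e-04,  1.60642476e-01,  9.87012252e-01, -8.92671221e-04]), 'ft_force': array([0.67576702, 0.1404394 , 0.5482442 ]), 'wrist_torque': array([ 0.01282662,  0.01314104, -0.01535476]), 'gripper_force': 0.0, 'opening': 85.34587064534878}
```

View pics/scene0.png

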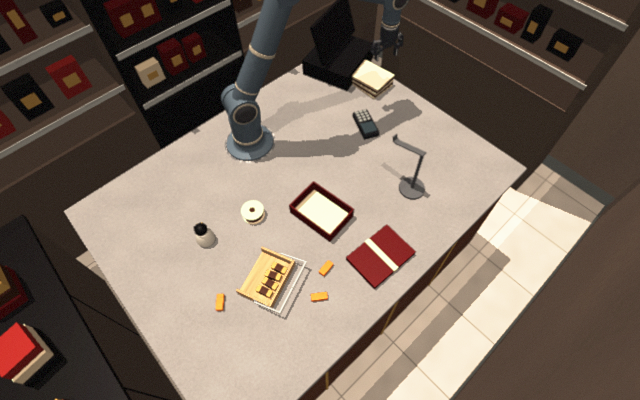

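View pics/top0.png

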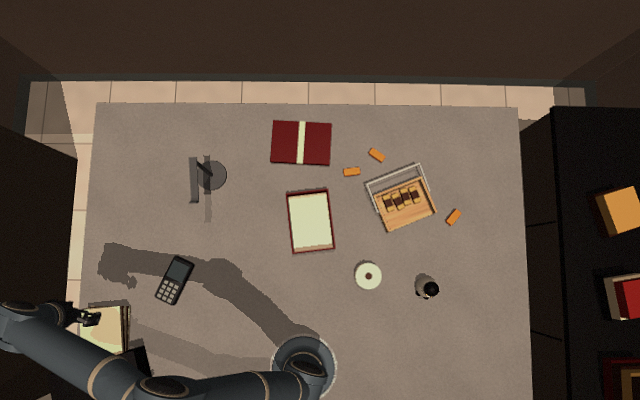

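The scene view shows the tray with its bars at about (270,278), the gift box at (322,210) and the hook stand at (410,165). In the top view they are at (402,200), (311,220) and (208,175). 

Possible confusions:
- **Orange blocks:** scene (220,302), (326,268), (319,296); top (453,217), (377,155), (351,171). These are decoys.
- **Lid versus box:** the lid is at top (301,143).
- **Real bars:** gold and brown, in the tray at top (404,194).

I'll check the choice in close crops.

```bash
cat > h.py <<'E'
import numpy as np, cv2
from scipy.optimize import least_squares
from scipy.spatial.transform import Rotation as Ro
def K(f): return np.array([[f["fx"],0,f["cx"]],[0,f["fy"],f["cy"]],[0,0,1.]])
def proj(f,X): 
    R=np.array(f["R"]);t=np.array(f["t"])
    return cv2.projectPoints(np.atleast_2d(X).astype(float),cv2.Rodrigues(R)[0],t,K(f),np.array(f["D"]))[0][:,0]
def atz(f,uv,z):
    p=cv2.undistortPoints(np.array(uv,float).reshape(-1,1,2),K(f),np.array(f["D"]))[:,0]
    R=np.array(f["R"]);c=-R.T@np.array(f["t"])
    d=np.c_[p,np.ones(len(p))]@R
    return c+d*((z-c[2])/d[:,2])[:,None]
def tri(f,a,g,b):
    r=lambda X:np.r_[proj(f,X)[0]-a,proj(g,X)[0]-b]
    s=least_squares(r,[550,0,50.]);return s.x,np.abs(s.fun).max()
def load(n): return np.load(n,allow_pickle=True).item()
def crop(f,x0,y0,w,h,W,H): return cv2.resize(f["pixels"][y0:y0+h,x0:x0+w,::-1],(W,H),interpolation=cv2.INTER_CUBIC)
E
python3 - <<'E'
from h import *
s=load("scene0.npy");t=load("top0.npy")
a=np.hstack([crop(t,350,145,100,100,400,300*4//3*0+300)[:300] if 0 else crop(t,350,150,100,75,400,300),crop(s,225,240,100,75,400,300)])
b=np.hstack([crop(t,180,145,60,75,240,300),crop(t,280,180,60,75,240,300),crop(s,380,125,80,75,320,300)])
cv2.imwrite("pics/c1.png",np.vstack([a,b]))
print(atz(t,[[305,370],[402,200],[311,220],[208,175],[301,143],[368,275],[427,288]],0).round())
E
```

```text
[[  -9.   -6.    0.]
 [ 586. -349.    0.]
 [ 510.  -21.    0.]
 [ 670.  357.    0.]
 [ 794.   20.    0.]
 [ 317. -224.    0.]
 [ 273. -433.    0.]]
```

View pics/c1.png

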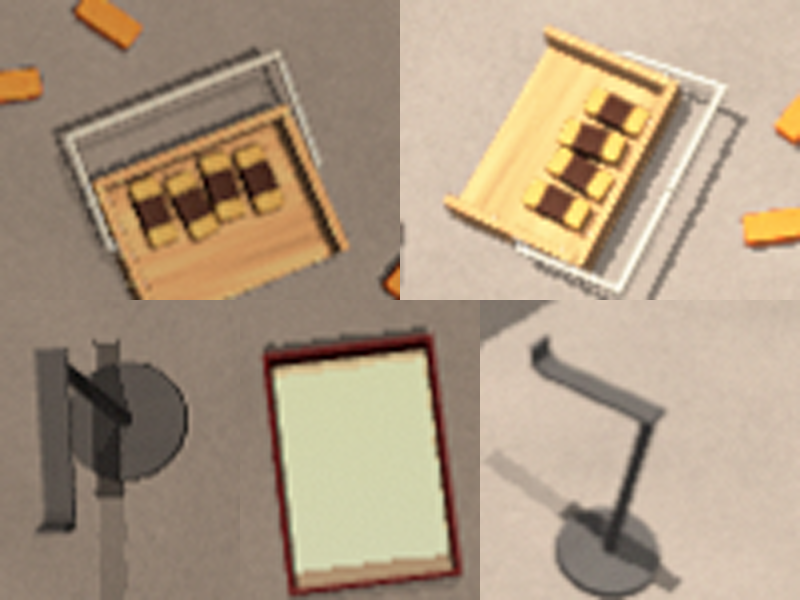

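The crops confirm the choice: the four gold/brown bars stand in the tray, whose front faces the robot, turned about 20°. The hook tip is at top (194,201) and points at the robot. Next I'll fit the poses.

```bash
cat > fit.py <<'E'
from h import *
def px(off,pts): return np.array(off)+(np.array(pts,float)+.5)/4-.5
def fit(obs,x0):
    def r(p):
        R=Ro.from_euler('z',p[3]).as_matrix(); o=[]
        for f,P,uv in obs: o.append((proj(f,np.array(P,float)@R.T+p[:3])-uv).ravel())
        return np.concatenate(o)
    s=least_squares(r,x0); return s.x,np.abs(r(s.x)).max()
E
python3 - <<'E'
from fit import *
s=load("scene0.npy");t=load("top0.npy")
C=[[70,95,42],[70,-95,42],[-70,-95,42]]; H=[[116,104,56],[116,-104,56]]
x,e=fit([(t,C+H,px([350,150],[[97,182],[287,108],[348,248],[62,133],[280,55]])),
 (s,[[-70,95,42]]+C+H,px([225,240],[[145,30],[278,83],[185,265],[47,200],[327,88],[218,290]]))],[590,-350,0,-.3])
print("tray",x.round(3),e)
x,e=fit([(t,[[75,105,60],[75,-105,60],[-75,-105,60],[-75,105,60]],px([280,180],[[25,50],[192,38],[221,273],[53,292]]))],[510,-20,0,0.])
print("boxA",x.round(3),e)
B=[[105,75],[105,-75],[-105,-75],[-105,75]]
x,e=fit([(t,[[a,b,60] for a,b in B],px([280,180],[[25,50],[192,38],[221,273],[53,292]]))],[510,-20,0,0.])
print("boxB",x.round(3),e)
print("tip",tri(t,px([180,145],[57,524]),s,px([380,125],[60,38])))
print("post",tri(t,px([180,145],[55,350]),s,px([380,125],[178,112])))
print("strap dir",atz(t,px([180,145],[[55,350],[57,524],[130,120]]),[235,232,0][0]),atz(t,px([180,145],[[130,120]]),12))
E
```

```text
tray [ 5.67775e+02 -3.52184e+02 -9.87500e+00  3.91000e-01] 1.458290336599589
boxA [ 5.14249e+02 -1.74600e+01 -1.19816e+02  1.17000e-01] 11.406183677605583
boxB [ 5.06117e+02 -1.87300e+01 -2.85840e+01  1.22000e-01] 1.0298361751831067
tip (array([342.69522057, 464.32745183, -69.34313431]), np.float64(21.729479462524523))
post (array([510.21839048, 482.77646752, -79.07279616]), np.float64(22.610496633388323))
strap dir [[446.15228156 329.65088573 235.        ]
 [316.84900792 321.97058043 235.        ]
 [623.08927797 280.9041163  235.        ]] [[669.41282112 338.77258884  12.        ]]
```

Run:
```python
from fit import *
s=load("scene0.npy");t=load("top0.npy")
def fit0(obs,x0):
    def r(p):
        R=Ro.from_euler('z',p[2]).as_matrix()
        return np.concatenate([(proj(f,np.array(P,float)@R.T+[p[0],p[1],0])-uv).ravel() for f,P,uv in obs])
    q=least_squares(r,x0,loss='soft_l1'); return q.x.round(3),r(q.x).reshape(-1,2).round(1).tolist()
C=[[70,95,42],[70,-95,42],[-70,-95,42]]; H=[[116,104,56],[116,-104,56]]
T=(t,C+H,px([350,150],[[97,182],[287,108],[348,248],[62,133],[280,55]]))
S=(s,[[-70,95,42]]+C+H,px([225,240],[[145,30],[278,83],[185,265],[47,200],[327,88],[218,290]]))
for o in([T,S],[T],[S]): print(*fit0(o,[590,-350,.3]))
B=[[105,75],[105,-75],[-105,-75],[-105,75]]
bx,e=fit0([(t,[[a,b,60] for a,b in B],px([280,180],[[25,50],[192,38],[221,273],[53,292]]))],[510,-20,0.]);print("box",bx,e)
tip=tri(t,px([180,145],[57,224]),s,px([380,125],[60,38]));pt=tri(t,px([180,145],[55,50]),s,px([380,125],[178,112]))
print("tip",tip,"\npost",pt, atz(t,px([180,145],[[130,120]]),12), tri(t,px([180,145],[130,120]),s,px([380,125],[128,248])))
# overlay
def ov(f,pts,col,im):
    for u,v in proj(f,pts): cv2.drawMarker(im,(int(round((u+.5)*3)),int(round((v+.5)*3))),col,0,7,1)
p=fit0([T,S],[590,-350,.3])[0]
R=Ro.from_euler('z',p[2]).as_matrix();Rb=Ro.from_euler('z',bx[2]).as_matrix()
outs=[]
for f,(x0,y0) in((t,(180,140)),(s,(220,120))):
    im=cv2.resize(f["pixels"][:,:,::-1],None,fx=3,fy=3,interpolation=cv2.INTER_CUBIC)
    ov(f,np.array([[-70,95,42],[-70,95,0],[-70,-95,0],[70,-95,0],[70,95,0]]+C)@R.T+[p[0],p[1],0],(0,0,255),im)
    ov(f,np.array([[112,101,56],[112,-101,56],[112,0,56]])@R.T+[p[0],p[1],0],(255,0,255),im)
    ov(f,np.array([[a,b,60] for a,b in B]+[[a,b,0] for a,b in B])@Rb.T+[bx[0],bx[1],0],(255,0,0),im)
    outs.append(im[y0*3:y0*3+(330 if f is t else 600),x0*3:x0*3+ (800 if f is t else 400)])
outs[1]=cv2.resize(outs[1],None,fx=1,fy=1)
cv2.imwrite("pics/o1.png",outs[0]);cv2.imwrite("pics/o2.png",outs[1])
```

```text
[ 5.68616e+02 -3.52056e+02  3.92000e-01] [[-1.1, -0.3], [0.4, -1.4], [1.1, -0.2], [0.7, 0.2], [0.2, -1.8], [0.4, -2.2], [0.3, -1.0], [-1.4, -0.2], [-1.4, -0.4], [0.1, -1.0], [0.5, 0.4]]
[ 5.65967e+02 -3.49580e+02  3.78000e-01] [[-1.7, -0.1], [0.1, -0.5], [0.4, 1.1], [0.3, 0.4], [0.1, -0.8]]
[ 5.70835e+02 -3.53230e+02  3.98000e-01] [[0.3, -1.6], [0.3, -0.6], [-1.0, 0.5], [-1.3, 0.5], [0.2, -0.6], [0.9, 1.0]]
box [ 5.03843e+02 -1.90080e+01  1.21000e-01] [[-0.4, 0.3], [0.8, -1.3], [0.5, 0.2], [-1.2, 0.3]]
tip (array([541.37451904, 331.54395749, 240.74278038]), np.float64(0.15307412939375808)) 
post (array([676.42316468, 340.27418686, 243.58809717]), np.float64(0.5573685362120386)) [[669.41282112 338.77258884  12.        ]] (array([670.52487931, 340.21730465,  10.63833962]), np.float64(0.41148498992026816))
```

View pics/o1.png

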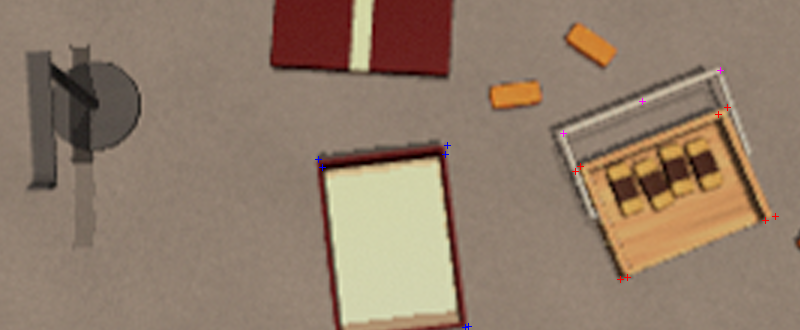

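Fitted values:
- **Tray:** about (567.5, −351), yaw 0.387.
- **Box:** (504, −19), yaw 0.12.
- **Hook:** tip (541, 332) at z ≈ 232–240, post (670, 340). That puts the seat at about (557, 333, 214), yaw 0.06.

Heights and sizes agree with the text to within about 1 to 3 px. 

I'll pinch the tray's −y wall at (569, −448). The approach is an arc above everything, which I plan next.

```bash
cat > plan.py <<'E'
from h import *
Rt=lambda psi,tilt=0,roll=0: (Ro.from_euler('z',psi,degrees=True)*Ro.from_matrix(np.diag([1.,-1,-1]))*Ro.from_euler('y',tilt,degrees=True)*Ro.from_euler('x',roll,degrees=True))
def seq(p0,R0,wps):
    for p,R in wps:
        d=R0.inv().apply(np.array(p,float)-p0)/120; w=(R0.inv()*R).as_rotvec(degrees=True)/60
        d=d.round(3);w=w.round(3)
        print(np.r_[d,w].tolist(), '' if max(abs(d).max(),abs(w).max())<=1 else 'TOO BIG')
        p0=p0+R0.apply(d*120);R0=R0*Ro.from_rotvec(w*60,degrees=True)
    print('end',p0.round(1),R0.as_matrix().round(3).tolist())
def cur():
    from rig import state
    s=state();q=s["ee_rot"];return np.array(s["tool_pos"]),Ro.from_quat([q[1],q[2],q[3],q[0]]),s
E
python3 - <<'E'
from plan import *
p,R,s=cur()
p=np.array([214.085,640.171,202.735]);R=Rt(161.5)
w=[]
for k in range(1,12):
    f=k/11;a=np.radians(71.5-f*(71.5+38.2));r=675+f*(725-675)
    w.append(([r*np.cos(a),r*np.sin(a),min(202.7+70*k,330) if k<10 else [240,150][k-10]],Rt(161.5-139.3*f)))
seq(p,R,w)
E
```

```text
[-0.982, -0.048, -0.583, 0.0, 0.0, 0.211] 
[-0.988, -0.002, -0.478, 0.0, 0.0, 0.211] 
[-0.994, 0.045, 0.0, 0.0, 0.0, 0.211] 
[-0.997, 0.091, 0.0, 0.0, 0.0, 0.211] 
[-0.999, 0.139, 0.0, 0.0, 0.0, 0.211] 
[-0.998, 0.186, 0.0, 0.0, 0.0, 0.211] 
[-0.994, 0.234, 0.0, 0.0, 0.0, 0.211] 
[-0.988, 0.282, 0.0, 0.0, 0.0, 0.211] 
[-0.98, 0.33, 0.0, 0.0, 0.0, 0.212] 
[-0.97, 0.379, 0.75, 0.0, 0.0, 0.211] 
[-0.957, 0.426, 0.75, 0.0, 0.0, 0.211] 
end [ 569.7 -448.3  150.1] [[0.926, 0.378, 0.0], [0.378, -0.926, 0.0], [0.0, 0.0, -1.0]]
```

Emit:
apply_moves:
  steps:
    - [[0.4,-0.25,-0.01,-0.3,0,0,0.05],[0.4,-0.5,-0.02,-0.5,0,0,0.1],[0.4,-0.75,-0.04,-0.58,0,0,0.16],[0.4,-0.98,-0.05,-0.58,0,0,0.21],[0.4,-0.98,-0.05,-0.58,0,0,0.21]]
  squeeze: 60

```text
time: 0.52
tool_pos: [332.4, 593.2, 273.3]
ee_rot: [0.003, 0.274, 0.962, 0.0]
ft_force: [0.7, -0.3, -0.3]
opening: 34.1
gripper_force: 0.0
```

Emit:
apply_moves:
  steps:
    - [[0.4,-0.25,0,-0.12,0,0,0.05],[0.4,-0.5,0,-0.24,0,0,0.1],[0.4,-0.75,0,-0.36,0,0,0.16],[0.4,-0.99,0,-0.48,0,0,0.21]]

```text
time: 0.85
tool_pos: [426.3, 534.6, 329.7]
ee_rot: [-0.0, 0.373, 0.928, -0.001]
ft_force: [0.8, 0.4, 0.2]
opening: 34.2
gripper_force: 0.0
```

Emit:
apply_moves:
  steps:
    - [[0.4,-0.25,0.01,0,0,0,0.05],[0.4,-0.5,0.02,0,0,0,0.1],[0.4,-0.75,0.03,0,0,0,0.16],[0.4,-0.99,0.045,0,0,0,0.21]]

```text
time: 1.18
tool_pos: [515.8, 456.3, 329.2]
ee_rot: [-0.0, 0.473, 0.881, -0.001]
ft_force: [0.4, 0.7, 0.5]
opening: 34.5
gripper_force: 0.0
```

Emit:
apply_moves:
  steps:
    - [[0.4,-0.25,0.02,0,0,0,0.05],[0.4,-0.5,0.04,0,0,0,0.1],[0.4,-0.75,0.07,0,0,0,0.16],[0.4,-1,0.09,0,0,0,0.21]]

```text
time: 1.52
tool_pos: [591.0, 362.7, 329.0]
ee_rot: [-0.0, 0.567, 0.824, -0.001]
ft_force: [0.3, 0.5, 0.8]
opening: 34.1
gripper_force: 0.0
```

Emit:
apply_moves:
  steps:
    - [[0.4,-0.25,0.04,0,0,0,0.05],[0.4,-0.5,0.07,0,0,0,0.1],[0.4,-0.75,0.1,0,0,0,0.16],[0.4,-1,0.14,0,0,0,0.21]]

```text
time: 1.85
tool_pos: [649.5, 256.7, 329.1]
ee_rot: [-0.0, 0.654, 0.757, -0.001]
ft_force: [0.5, -0.1, -0.5]
opening: 34.0
gripper_force: 0.0
```

Emit:
apply_moves:
  steps:
    - [[0.4,-0.25,0.05,0,0,0,0.05],[0.4,-0.5,0.09,0,0,0,0.1],[0.4,-0.75,0.14,0,0,0,0.16],[0.4,-1,0.19,0,0,0,0.21]]

```text
time: 2.18
tool_pos: [689.7, 141.4, 329.0]
ee_rot: [-0.0, 0.733, 0.681, -0.001]
ft_force: [0.4, -0.1, 0.4]
opening: 34.3
gripper_force: 0.0
```

Emit:
apply_moves:
  steps:
    - [[0.4,-0.25,0.06,0,0,0,0.05],[0.4,-0.5,0.12,0,0,0,0.1],[0.4,-0.75,0.18,0,0,0,0.16],[0.4,-0.99,0.23,0,0,0,0.21],[0.4,-0.99,0.23,0,0,0,0.21]]

```text
time: 2.6
tool_pos: [708.5, 12.6, 329.3]
ee_rot: [0.002, 0.806, 0.592, -0.002]
ft_force: [-1.6, -1.3, 0.3]
opening: 34.3
gripper_force: 0.0
```

Tracking is good, so I continue to above the wall.

Emit:
apply_moves:
  steps:
    - [[0.4,-0.25,0.07,0,0,0,0.05],[0.4,-0.5,0.14,0,0,0,0.1],[0.4,-0.75,0.21,0,0,0,0.16],[0.4,-0.99,0.28,0,0,0,0.21]]

```text
time: 2.93
tool_pos: [706.4, -102.3, 329.1]
ee_rot: [-0.0, 0.863, 0.504, -0.001]
ft_force: [-0.0, 0.3, 0.8]
opening: 33.9
gripper_force: 0.0
```

Emit:
apply_moves:
  steps:
    - [[0.4,-0.25,0.08,0,0,0,0.05],[0.4,-0.5,0.16,0,0,0,0.1],[0.4,-0.75,0.25,0,0,0,0.16],[0.4,-0.98,0.33,0,0,0,0.21]]

```text
time: 3.27
tool_pos: [683.1, -224.7, 329.1]
ee_rot: [-0.0, 0.914, 0.406, -0.001]
ft_force: [0.4, 0.1, -0.1]
opening: 34.1
gripper_force: 0.0
```

Emit:
apply_moves:
  steps:
    - [[0.4,-0.25,0.09,0.18,0,0,0.05],[0.4,-0.5,0.18,0.37,0,0,0.1],[0.4,-0.75,0.28,0.56,0,0,0.16],[0.4,-0.97,0.38,0.75,0,0,0.21]]

```text
time: 3.6
tool_pos: [638.7, -341.7, 238.4]
ee_rot: [-0.0, 0.953, 0.303, -0.0]
ft_force: [0.5, -0.0, 0.2]
opening: 34.1
gripper_force: 0.0
```

Emit:
apply_moves:
  steps:
    - [[0.4,-0.25,0.1,0.18,0,0,0.05],[0.4,-0.5,0.2,0.37,0,0,0.1],[0.4,-0.75,0.3,0.56,0,0,0.16],[0.4,-0.95,0.42,0.7,0,0,0.21],[0.4,-0.95,0.42,0.7,0,0,0.21],[0.4,-0.95,0.42,0.7,0,0,0.21]]

```text
time: 4.1
tool_pos: [574.1, -448.8, 153.7]
ee_rot: [-0.001, 0.98, 0.197, -0.002]
ft_force: [-0.5, -0.1, 0.1]
opening: 34.5
gripper_force: 0.0
```

Run:
```python
from plan import *
from rig import *
p,R,s=cur(); print(p.round(1))
seq(p,R,[([569.2,-448,70],Rt(22.2)),([569.2,-448,14],Rt(22.2))])
t=grab_frame("top");sc=grab_frame("scene")
np.save("top1.npy",t,allow_pickle=True);np.save("scene1.npy",sc,allow_pickle=True)
print(proj(t,[569.2,-448,14]),proj(sc,[569.2,-448,14]))
cv2.imwrite("pics/p1.png",np.hstack([crop(t,350,150,120,100,480,400),crop(sc,220,230,80,100,320,400)]))
```

```text
[ 574.1 -448.8  153.7]
[-0.033, -0.02, 0.698, -0.003, 0.003, 0.008] 
[-0.0, 0.0, 0.467, 0.0, -0.0, 0.0] 
end [ 569.2 -448.    14. ] [[0.926, 0.378, 0.0], [0.378, -0.926, -0.0], [0.0, 0.0, -1.0]]
[[430.15124704 204.33885488]] [[245.44802172 294.18504518]]
```

View pics/p1.png

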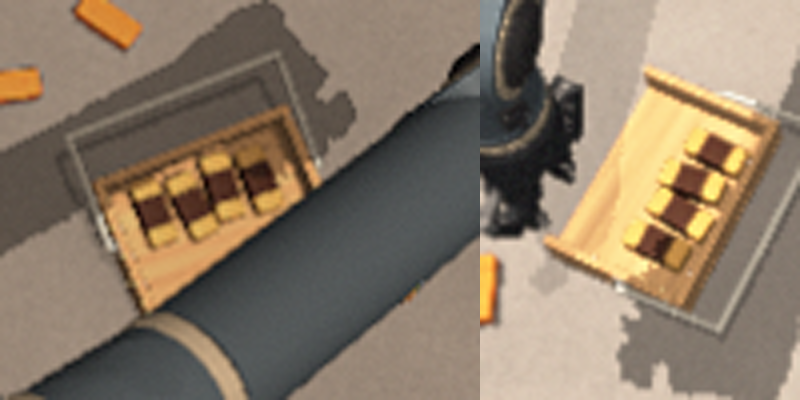

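The pictures show the tray undisturbed, its near-side wall running from (548,240) to (690,310) in the right panel, with the gripper above it. I want a finer check of the wall's place before going down.

Run:
```python
from h import *
s=load("scene0.npy");t=load("top0.npy")
R=Ro.from_euler('z',.387).as_matrix();o=np.array([567.5,-351,0])
P=[[[-70,-95,0],[70,-95,0],[70,-95,42],[-70,-95,42],[-70,-95,0],[-70,95,0],[-70,95,42],[70,95,42],[70,-95,42]],
   [[-70,-86,8],[-70,-86,42],[61,-86,42],[61,86,42],[-70,86,42],[-70,86,8],[-70,-86,8]],
   [[9.6,-101,34],[112,-101,56],[112,101,56],[9.6,101,34]],[[-35,-95,42],[-35,-86,42]]]
c=[(0,0,255),(255,0,0),(255,0,255),(0,255,0)]
im=[]
for f,x0,y0 in((t,360,158),(s,228,245)):
    k=6;a=cv2.resize(f["pixels"][y0:y0+85,x0:x0+66,::-1],None,fx=k,fy=k,interpolation=cv2.INTER_NEAREST)
    for l,q in zip(P,c):
        u=((proj(f,np.array(l)@R.T+o)-[x0,y0]+.5)*k).round().astype(np.int32)
        cv2.polylines(a,[u],False,q,1)
    im.append(a)
cv2.imwrite("pics/o3.png",np.hstack(im))
```

```text
(no output)
```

View pics/o3.png

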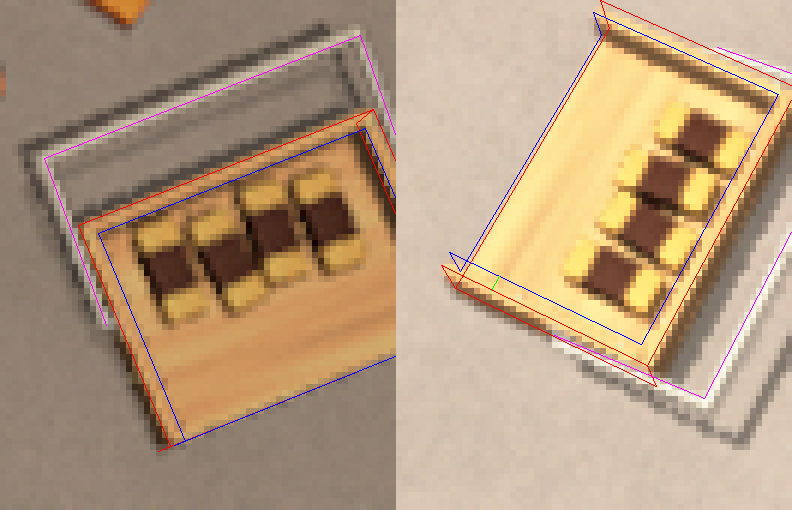

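The overlay matches to about 1 px in the top view and 2 px in the scene view, so the error is about 3 mm, well inside the 12 mm clearance. I go down and pinch.

Emit:
apply_moves:
  steps:
    - [[0.4,-0.01,0,0.3,0,0,0],[0.4,-0.03,-0.01,0.6,0,0,0.01],[0.4,-0.03,-0.01,0.7,0,0,0.01],[0.4,-0.03,-0.01,0.8,0,0,0.01],[0.4,-0.03,-0.01,0.9,0,0,0.01],[0.4,-0.03,-0.01,1.0,0,0,0.01],[0.4,-0.03,-0.01,1.0,0,0,0.01]]
  squeeze: 100

```text
time: 4.78
tool_pos: [572.7, -446.9, 34.2]
ee_rot: [-0.001, 0.981, 0.194, -0.001]
ft_force: [-0.2, 0.2, -0.1]
opening: 34.2
gripper_force: 0.0
```

Emit:
apply_moves:
  steps:
    - [[0.4,0,0,0.08,0,0,0],[0.4,0,0,0.14,0,0,0],[0.4,0,0,0.14,0,0,0],[0,0,0,0.14,0,0,0],[0,0,0,0.14,0,0,0],[0,0,0,0.14,0,0,0],[0,0,0,0.14,0,0,0],[0,0,0,0.14,0,0,0]]

```text
time: 5.45
tool_pos: [573.0, -448.0, 19.5]
ee_rot: [0.0, 0.981, 0.193, 0.0]
ft_force: [0.7, -0.7, 0.6]
opening: -0.1
gripper_force: 0.0
```

The fingers shut on nothing. I look again.

Run:
```python
from h import *
from rig import *
f=grab_frame("scene");np.save("scene2.npy",f,allow_pickle=True)
t=grab_frame("top");np.save("top2.npy",t,allow_pickle=True)
k=6;x0,y0=222,238
R=Ro.from_euler('z',.387).as_matrix();o=np.array([567.5,-351,0])
a=cv2.resize(f["pixels"][y0:y0+85,x0:x0+95,::-1],None,fx=k,fy=k,interpolation=cv2.INTER_NEAREST)
b=cv2.resize(t["pixels"][150:235,395:433,::-1],None,fx=k,fy=k,interpolation=cv2.INTER_NEAREST)
p=state()["tool_pos"]
for g,im,oo in((f,a,[x0,y0]),(t,b,[395,150])):
    u=((proj(g,[p,p+[0,0,20]])-oo+.5)*k).round().astype(int)
    for v in u: cv2.drawMarker(im,tuple(int(i) for i in v),(0,0,255),0,14,2)
cv2.imwrite("pics/p2.png",np.hstack([a,b]))
```

```text
(no output)
```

View pics/p2.png

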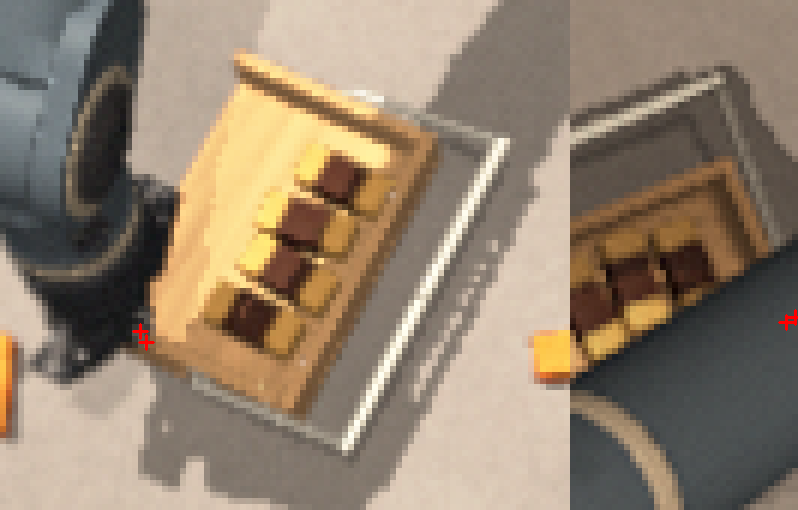

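The tray has not moved: its rear corner and bars are at the same pixels as before. My corner clicks must have been off, so I fit the tray's outline in both views by colour.

```bash
cat > mfit.py <<'E'
from h import *
from scipy.optimize import minimize
def wood(f,x0,y0,w,h):
    im=f["pixels"][y0:y0+h,x0:x0+w]; hsv=cv2.cvtColor(np.ascontiguousarray(im),cv2.COLOR_RGB2HSV)
    m=((hsv[...,1]>95)&(hsv[...,0]<28)).astype(np.uint8)
    m=cv2.morphologyEx(m,cv2.MORPH_CLOSE,np.ones((5,5)))
    n,l,st,_=cv2.connectedComponentsWithStats(m); return (l==1+np.argmax(st[1:,4])).astype(np.uint8)
C8=np.array([[a,b,c] for a in(-70,70) for b in(-95,95) for c in(0,42)],float)
def sil(f,p,x0,y0,w,h,k=8):
    R=Ro.from_euler('z',p[2]).as_matrix()
    u=(proj(f,C8@R.T+[p[0],p[1],p[3] if len(p)>3 else 0])-[x0,y0]+.5)*k
    a=np.zeros((h*k,w*k),np.uint8);cv2.fillConvexPoly(a,cv2.convexHull(u.astype(np.float32)).round().astype(np.int32),1)
    return cv2.resize(a.astype(np.float32),(w,h),interpolation=cv2.INTER_AREA)
def mf(views,p0):
    ms=[wood(f,*r) for f,r in views]
    c=lambda p:sum(np.abs(sil(f,p,*r)-m).sum()/m.sum() for (f,r),m in zip(views,ms))
    s=minimize(c,p0,method='Nelder-Mead',options=dict(initial_simplex=np.array([p0]+[np.array(p0)+d for d in np.diag([20,20,.15,20][:len(p0)])])))
    return s.x.round(3),round(s.fun,3)
E
python3 - <<'E'
from mfit import *
s=load("scene0.npy");t=load("top0.npy")
T=(t,(355,150,100,100));S=(s,(225,235,95,85))
for p0 in([565,-345,.35],[575,-360,.42]):
    for v in([T],[S],[T,S]): print(mf(v,p0))
print(mf([T,S],[565,-350,.38,5]))
for f,r in(T,S):
    m=wood(f,*r);print(m.sum(),sil(f,[568,-351,.387],*r).sum(),sil(f,[568,-351,.387],*r)[m>0].sum(), (cv2.boxPoints(cv2.minAreaRect(np.argwhere(m)[:,::-1].astype(np.float32)))+r[:2]).round(1).tolist())
E
```

```text
(array([ 5.69313e+02, -3.51444e+02,  3.98000e-01]), np.float64(0.034))
(array([ 5.71688e+02, -3.50935e+02,  4.22000e-01]), np.float64(0.145))
(array([ 5.69220e+02, -3.51422e+02,  3.94000e-01]), np.float64(0.18))
(array([ 5.69451e+02, -3.51227e+02,  3.92000e-01]), np.float64(0.034))
(array([ 5.71794e+02, -3.51076e+02,  4.29000e-01]), np.float64(0.146))
(array([ 5.69344e+02, -3.51119e+02,  4.00000e-01]), np.float64(0.181))
(array([ 5.69717e+02, -3.51688e+02,  3.87000e-01, -3.71300e+00]), np.float64(0.174))
2177 2212.0156 2148.0 [[370.9, 195.3], [422.0, 174.3], [437.3, 211.6], [386.2, 232.6]]
1907 2182.0156 1897.7812 [[235.2, 291.5], [260.7, 243.0], [296.1, 261.6], [270.6, 310.1]]
```

Run:
```python
from plan import *
p,R,s=cur();print(p.round(2),s["opening"],s["gripper_force"],s["ft_force"],s["time"],R.as_matrix().round(3).tolist())
from mfit import *
s2=load("scene2.npy");s0=load("scene0.npy")
d=np.abs(s2["pixels"].astype(int)-s0["pixels"]).sum(2)
# height profile along -y wall : print pixel rows near front corner in scene0 projected
Rz=Ro.from_euler('z',.396).as_matrix();o=np.array([569.5,-351.3,0])
for x in(-65,-50,-35,-20,0,30,60):
    for z in(0,21,42): pass
    q=np.array([[x,-95,0],[x,-95,42],[x,-86,42],[x,-86,8]])@Rz.T+o
    u=proj(s0,q).round(1);c=[s0["pixels"][int(round(v[1])),int(round(v[0]))].tolist() for v in u]
    print(x,u.tolist(),c)
```

```text
[ 572.95 -447.92   19.32] 0.3146586603933986 0.0 [-0.60018755  0.2513292   0.01714614] 5.55 [[0.925, 0.38, 0.0], [0.38, -0.925, -0.0], [0.0, 0.0, -1.0]]
-65 [[238.8, 293.8], [236.5, 290.0], [237.8, 287.7], [239.7, 290.9]] [[154, 127, 101], [246, 206, 143], [221, 193, 168], [254, 220, 141]]
-50 [[242.4, 295.5], [240.2, 291.7], [241.5, 289.4], [243.2, 292.6]] [[155, 136, 118], [249, 199, 129], [253, 237, 159], [254, 211, 139]]
-35 [[245.9, 297.2], [243.8, 293.4], [245.1, 291.2], [246.8, 294.2]] [[116, 92, 67], [255, 224, 146], [247, 202, 131], [254, 223, 149]]
-20 [[249.5, 298.9], [247.5, 295.1], [248.8, 292.9], [250.4, 295.9]] [[118, 93, 71], [255, 226, 150], [249, 206, 134], [254, 215, 139]]
0 [[254.3, 301.1], [252.4, 297.5], [253.7, 295.2], [255.2, 298.2]] [[216, 207, 194], [224, 166, 108], [251, 225, 147], [253, 223, 147]]
30 [[261.6, 304.6], [259.9, 301.0], [261.1, 298.7], [262.5, 301.6]] [[247, 240, 224], [251, 215, 138], [253, 231, 153], [251, 212, 136]]
60 [[269.0, 308.0], [267.4, 304.5], [268.7, 302.2], [269.9, 305.1]] [[242, 235, 214], [251, 220, 140], [249, 216, 139], [252, 224, 146]]
```

Run:
```python
from mfit import *
s0=load("scene0.npy");t0=load("top0.npy")
print(proj(t0,[[214,640,202],[214,640,280]]),proj(s0,[[214,640,202],[214,640,280]]))
s2=load("scene2.npy")
d=(np.abs(s2["pixels"].astype(int)-s0["pixels"]).sum(2)>60)
g=s2["pixels"].max(2)<75
print("row col")
for y in range(270,308,1): print(y,''.join('#' if g[y,x] else('+' if d[y,x] else '.') for x in range(222,280)))
print(proj(s2,[[573,-448,19],[573,-448,40]]))
x0,y0=355,20
a=cv2.resize(s0["pixels"][0:75,355:435,::-1],None,fx=5,fy=5);b=cv2.resize(t0["pixels"][285:360,50:130,::-1],None,fx=5,fy=5)
for g_,im,oo in((s0,a,[355,0]),(t0,b,[50,285])):
    for v in ((proj(g_,[[214,640,202],[214,640,280]])-oo+.5)*5).astype(int): cv2.drawMarker(im,(int(v[0]),int(v[1])),(0,0,255),0,12,1)
cv2.imwrite("pics/g0.png",np.hstack([a,b]))
```

```text
[[ 92.31747664 307.59961878]
 [ 77.95573232 310.53186817]] [[384.47680825  64.29623964]
 [386.55741014  49.8678815 ]]
row col
270 ###+#+++++#++###########++++#++.......................##.#
271 #####+++++#++############+###++........................###
272 ######++++#+++++######+######+............................
273 +##+########++++######+######+.........................++.
274 +#+++################++######+........................++++
275 ###++################++#####++........................++++
276 #####################+######+...++...................+++++
277 +###################++######+...+.............###....+++++
278 +##################+++######+..................######+++++
279 ++################+++#######+..+.................####+++++
280 .++##############+++#######++...........................+.
281 .++++##########++++########+..+..+................#.......
282 ..+++++++++#++++++#########+......................##+++++.
283 ...++++++++++++++#########++....+................##+++++++
284 ...++###++++++###########+++....+...............###+++++++
285 ....+####################
[... 778 characters left out ...]
+..+++.....
298 ....+++++++######+++++++.+....++++++++++++++++++.++++.....
299 ....+++++++####+++++++++++++...+++++++++++++++++++++......
300 ......+++++##++++++++++..+++++..++++++++++++++++++++......
301 ........++++++++++++++...++++++++++++++++++++++++++......+
302 ..........+++.++++++++....+++++++++++++++++++++++++......+
303 .............++++++++.....++++++++++++++++++++++++.......+
304 .............+++++++......++++++++++++++++++++++++......++
305 .............++++++......++++++++++++.+++++++++++......+++
306 ..............++++.......++++++++++++..++++++++++......+++
307 ........................+++++++++++++++..+++++++++....++++
[[245.83564483 294.49706501]
 [244.77491106 292.59280172]]
```

View pics/g0.png

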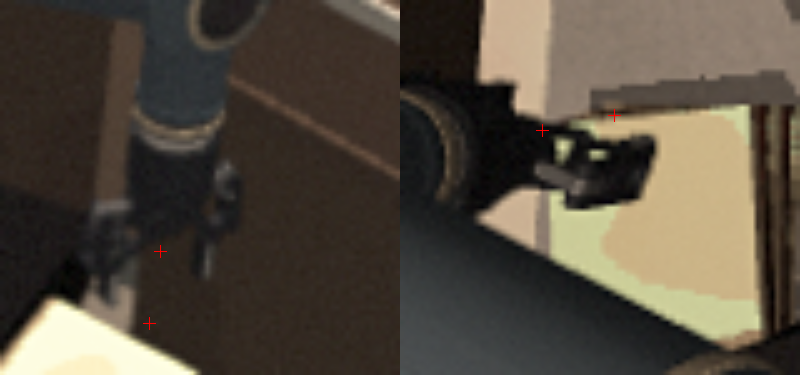

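Run:
```python
from h import *
s0=load("scene0.npy");t0=load("top0.npy")
y=np.array([.317,.948,0])
P=[np.array([214,640,z])+k*y for z in(216,260) for k in(-57,-42,42,57)]
print(proj(s0,P).round(1).tolist());print(proj(t0,P).round(1).tolist())
g=t0["pixels"].max(2)
for r in range(303,332): print(r,''.join('#' if v<60 else('o' if v<110 else '.') for v in g[r,66:112]))
g=s0["pixels"].astype(int).sum(2)
for r in range(34,66): print(r,''.join('%x'%min(15,v//14) for v in g[r,368:408]))
```

```text
[[373.7, 65.3], [376.6, 64.4], [393.0, 59.2], [395.9, 58.3], [374.6, 57.2], [377.6, 56.2], [394.3, 51.1], [397.2, 50.2]]
[[107.0, 314.6], [102.5, 312.9], [77.4, 303.3], [72.9, 301.6], [99.5, 316.5], [94.8, 314.7], [68.9, 304.8], [64.3, 303.0]]
303 #######...............oooooooooooooooooooooooo
304 ######o...............oooooooooooooooooooooooo
305 ######o...............ooo..ooooooooooooooooooo
306 ######o...............ooo...ooooooooooooo#oooo
307 #######...............oo#o####ooooooo.........
308 #########oo.......ooooooo.....................
309 ############oooooo............................
310 ##################o...........................
311 #####################o........................
312 ###############oo#####o.......oo##o...........
313 ###############...o#######oo#######...........
314 ###############...o################...........
315 ###############o..####...o#########...........
316 ###############o.o####...#########o...........
317 ################o#################............
318 ###########oooo###################............
319 ###########oooooo################o..
[... 1330 characters left out ...]
435677567aa86677787788877646eb9898889888
51 3248986578778a98778887877645fa9888889888
52 032588557657bdb9878777877547fb8998889888
53 101367656679ceb8888887787558fa9889889888
54 02214665579cdda878788867855afa8988989898
55 21224ba65efeeda7788778887769c99989998988
56 22115fe68ffeed98878877788778888989877988
57 21228eb68fffffa7787778788787878888898999
58 0215ffd79fffffb8878789878787787889899898
59 3129fffcbfffffb8787777887877877989999899
60 fa5fffffffffffa7878778778788777889889889
61 ffffffffffffff97778878787878877999888988
62 ffffffffffffff97888788868887897879988888
63 ffffffffffffff88777887887688687878888998
64 ffffffffffffff87889787878788788889899989
65 fffffffffffffd77878888788888877889788899
```

Judging by the start picture, the open fingertips stand about 25–40 mm higher than the stated TCP. In the top view the tip is at (100,315) against an expected (107,314.6), and in the scene view it is at row 57 against 62. So the shut fingers passed above the wall. I'll measure this by touching the wall's top gently with shut fingers.

Emit:
apply_moves:
  steps:
    - [[0,0,0,0.02,0,0,0],[0,0,0,0.04,0,0,0],[0,0,0,0.04,0,0,0]]

```text
time: 5.8
tool_pos: [572.7, -447.7, 13.8]
ee_rot: [-0.0, 0.981, 0.193, -0.0]
ft_force: [-0.5, -0.1, 0.1]
opening: 0.4
gripper_force: 0.0
```

Emit:
apply_moves:
  steps:
    - [[0,0,0,0.01,0,0,0],[0,0,0,0.025,0,0,0],[0,0,0,0.025,0,0,0]]

```text
time: 6.05
tool_pos: [572.9, -447.8, 13.5]
ee_rot: [-0.001, 0.981, 0.193, 0.0]
ft_force: [-3.6, 3.1, 12.5]
opening: 0.3
gripper_force: 6.0
```

Emit:
apply_moves:
  steps:
    - [[0,0,0,0.01,0,0,0],[0,0,0,0.025,0,0,0],[0,0,0,0.025,0,0,0]]

```text
time: 6.3
tool_pos: [572.9, -447.9, 13.4]
ee_rot: [-0.001, 0.981, 0.193, 0.001]
ft_force: [-7.3, 8.3, 24.5]
opening: -0.2
gripper_force: 12.7
```

The fingers touched the wall's top (z = 42) at tool z ≈ 13.6, so the real shut tips stand 28 mm short of the reported TCP. I allow for that from here on.

Emit:
apply_moves:
  steps:
    - [[0,0,0,-0.1,0,0,0],[0,0,0,-0.15,0,0,0],[0.4,0,0,-0.15,0,0,0],[0.4,0,0,-0.15,0,0,0],[0.4,0,0,-0.15,0,0,0],[0.4,0,0,-0.1,0,0,0],[0.4,0,0,-0.04,0,0,0],[0.4,0,0,0.02,0,0,0],[0.4,0,0,0.02,0,0,0]]

```text
time: 7.05
tool_pos: [571.5, -446.5, 2.9]
ee_rot: [-0.002, 0.981, 0.193, -0.001]
ft_force: [0.1, 0.0, -0.7]
opening: 34.2
gripper_force: 0.0
```

Emit:
apply_moves:
  steps:
    - [[0.4,0,0,0.05,0,0,0],[0.4,0,0,0.1,0,0,0],[0.4,0,0,0.13,0,0,0],[0.4,0,0,0.13,0,0,0]]

```text
time: 7.38
tool_pos: [572.2, -447.3, -11.1]
ee_rot: [-0.001, 0.981, 0.193, -0.001]
ft_force: [0.0, -0.4, -0.0]
opening: 34.3
gripper_force: 0.0
```

Emit:
apply_moves:
  steps:
    - [[0,0,0,0,0,0,0],[0,0,0,0,0,0,0],[0,0,0,0,0,0,0],[0,0,0,0,0,0,0],[0,0,0,0,0,0,0],[0,0,0,0,0,0,0]]
  squeeze: 100

```text
time: 7.88
tool_pos: [572.9, -448.0, -9.2]
ee_rot: [0.0, 0.981, 0.194, 0.0]
ft_force: [-1.3, 0.7, 2.5]
opening: 6.8
gripper_force: 98.2
```

Run:
```python
from plan import *
p,R,s=cur(); print(p.round(1),s["opening"],s["gripper_force"])
# transport: grasp point on tray wall: tray (-35,-90.5); tool pos 47 mm beyond grasp pt, i.e. tool z = tray underside z -12
# pour pose: tray yaw 97 (box yaw 6.9+90), pos computed for tray frame
bx=np.array([504,-19.]);by=np.radians(6.9)
ex=np.array([np.cos(by),np.sin(by)]) # box long axis
ey=np.array([-ex[1],ex[0]])
def tray2tool(o,yaw,pitch):  # front-down pitch about tray y
    T=Ro.from_euler('z',yaw,degrees=True)*Ro.from_euler('y',-pitch,degrees=True)
    return T
# level pose ready: front edge point (tray (-70,0,8)) at box centre + 45*ey, height
for pitch,inset,h in((0,30,100),(35,30,84)):
    # front-down: rotation about tray y so that -x goes down: +x goes up => rot about y negative
    T=Ro.from_euler('z',96.9,degrees=True)*Ro.from_euler('y',-pitch,degrees=True)
    F=np.r_[bx+ey*(70-inset),h]
    o=F-T.apply([-70,0,8])
    tool=o+T.apply([-35,-90.5,-11]); corners=[(o+T.apply([x,y,0])).round() for x in(-70,70) for y in(-95,95)]
    print(pitch,"F",F.round(1),"o",o.round(1),"tool",tool.round(1),corners, "bar",(o+T.apply([112,0,56])).round())
```

```text
[ 572.9 -448.    -9.2] 6.7776335391927995 98.24923396110535
0 F [499.2  20.7 100. ] o [490.8  90.2  92. ] tool [584.8  66.3  81. ] [array([594.,  32.,  92.]), array([405.,   9.,  92.]), array([577., 171.,  92.]), array([388., 148.,  92.])] bar [477. 201. 148.]
35 F [499.2  20.7  84. ] o [491.8  82.2 117.6] tool [584.3  70.9  88.5] [array([593.,  37.,  77.]), array([404.,  14.,  77.]), array([579., 151., 158.]), array([391., 128., 158.])] bar [485. 141. 228.]
```

Gripped: opening 6.8, force 98 N. Next I plan the lift and the level carry to the left of the box.

Run:
```python
from plan import *
p=np.array([572.9,-448,-9.2]);R=Rt(22.4)
w=[([p[0],p[1],60],Rt(22.4)),([p[0],p[1],130],Rt(22.4))]
r0,a0=np.hypot(572.9,448),np.degrees(np.arctan2(-448,572.9));r1,a1=np.hypot(585,75),np.degrees(np.arctan2(75,585))
for k in range(1,7):
    f=k/6;r=r0+f*(r1-r0);a=np.radians(a0+f*(a1-a0));w.append(([r*np.cos(a),r*np.sin(a),130],Rt(22.4+f*74.5)))
seq(p,R,w)
```

```text
[0.0, 0.0, -0.577, 0.0, 0.0, 0.0] 
[0.0, 0.0, -0.583, 0.0, 0.0, 0.0] 
[0.552, -0.591, 0.0, 0.0, 0.0, -0.207] 
[0.578, -0.531, 0.0, 0.0, 0.0, -0.207] 
[0.597, -0.469, 0.0, 0.0, 0.0, -0.207] 
[0.612, -0.409, 0.0, 0.0, 0.0, -0.207] 
[0.619, -0.349, 0.0, 0.0, 0.0, -0.207] 
[0.623, -0.292, 0.0, 0.0, 0.0, -0.207] 
end [585.  75. 130.] [[-0.12, 0.993, 0.0], [0.993, 0.12, 0.0], [0.0, 0.0, -1.0]]
```

Emit:
apply_moves:
  steps:
    - [[0,0,0,-0.02,0,0,0],[0,0,0,-0.06,0,0,0],[0,0,0,-0.12,0,0,0],[0,0,0,-0.2,0,0,0],[0,0,0,-0.3,0,0,0],[0,0,0,-0.4,0,0,0],[0,0,0,-0.5,0,0,0],[0,0,0,-0.6,0,0,0],[0,0,0,-0.7,0,0,0],[0,0,0,-0.8,0,0,0],[0,0,0,-0.88,0,0,0],[0,0,0,-0.94,0,0,0],[0,0,0,-0.98,0,0,0],[0,0,0,-1,0,0,0],[0,0,0,-1,0,0,0]]
  squeeze: 110

```text
time: 9.13
tool_pos: [572.9, -447.9, 110.6]
ee_rot: [0.0, 0.981, 0.193, 0.0]
ft_force: [-0.1, -0.7, -6.7]
opening: 6.7
gripper_force: 107.5
```

Run:
```python
from plan import *
from rig import *
p,R,s=cur();print(p.round(1),R.as_matrix()[:,0].round(3),s["opening"],s["gripper_force"],s["ft_force"],s["wrist_torque"])
f=grab_frame("scene");np.save("scene3.npy",f,allow_pickle=True);t=grab_frame("top")
cv2.imwrite("pics/p3.png",np.hstack([crop(f,210,200,120,110,480,440),crop(t,350,150,80,110,320,440)]))
```

```text
[ 572.9 -447.9  110.6] [0.925 0.38  0.   ] 6.709724880240805 107.52377986907959 [-0.14293101 -0.70528607 -6.66454019] [-0.65985819  0.04457616  0.00980451]
```

View pics/p3.png

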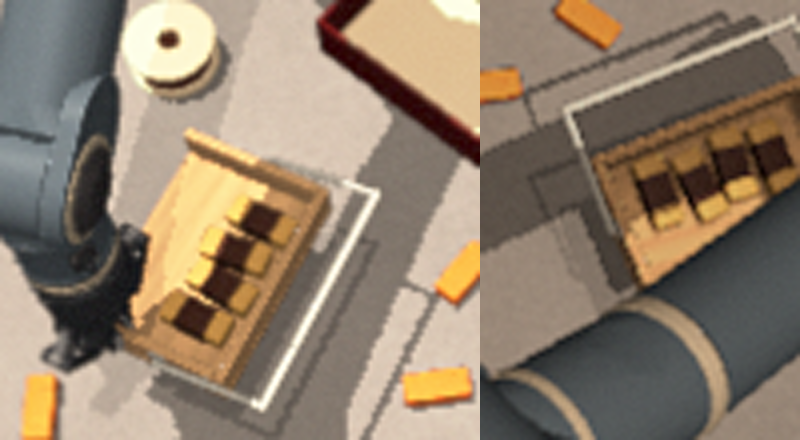

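The tray is lifted level with all four bars in place (left panel, (190,315) to (260,215)). I carry it over.

Emit:
apply_moves:
  steps:
    - [[0,0.03,-0.03,-0.02,0,0,-0.01],[0,0.09,-0.1,-0.04,0,0,-0.03],[0,0.16,-0.17,-0.06,0,0,-0.06],[0,0.24,-0.25,-0.08,0,0,-0.09],[0,0.32,-0.34,-0.1,0,0,-0.12],[0,0.4,-0.42,-0.12,0,0,-0.15],[0,0.47,-0.5,-0.14,0,0,-0.18],[0,0.55,-0.59,-0.16,0,0,-0.21]]

```text
time: 9.9
tool_pos: [607.6, -355.8, 129.9]
ee_rot: [0.0, 0.953, 0.302, 0.0]
ft_force: [-0.5, -0.5, -6.0]
opening: 7.0
gripper_force: 107.6
```

Emit:
apply_moves:
  steps:
    - [[0,0.08,-0.08,0,0,0,-0.03],[0,0.16,-0.15,0,0,0,-0.06],[0,0.25,-0.23,0,0,0,-0.09],[0,0.33,-0.3,0,0,0,-0.12],[0,0.41,-0.38,0,0,0,-0.15],[0,0.5,-0.46,0,0,0,-0.18],[0,0.58,-0.53,0,0,0,-0.21]]

```text
time: 10.48
tool_pos: [628.0, -263.6, 129.4]
ee_rot: [-0.0, 0.915, 0.404, 0.0]
ft_force: [-0.1, 0.1, -6.2]
opening: 6.6
gripper_force: 107.7
```

Emit:
apply_moves:
  steps:
    - [[0,0.09,-0.07,0,0,0,-0.03],[0,0.17,-0.13,0,0,0,-0.06],[0,0.26,-0.2,0,0,0,-0.09],[0,0.34,-0.27,0,0,0,-0.12],[0,0.43,-0.33,0,0,0,-0.15],[0,0.52,-0.4,0,0,0,-0.18],[0,0.6,-0.47,0,0,0,-0.21]]

```text
time: 11.07
tool_pos: [635.0, -172.6, 129.5]
ee_rot: [-0.0, 0.865, 0.502, 0.0]
ft_force: [0.5, -0.1, -5.5]
opening: 6.9
gripper_force: 107.7
```

Emit:
apply_moves:
  steps:
    - [[0,0.09,-0.06,0,0,0,-0.03],[0,0.17,-0.12,0,0,0,-0.06],[0,0.26,-0.18,0,0,0,-0.09],[0,0.35,-0.23,0,0,0,-0.12],[0,0.43,-0.29,0,0,0,-0.15],[0,0.52,-0.35,0,0,0,-0.18],[0,0.61,-0.41,0,0,0,-0.21]]

```text
time: 11.65
tool_pos: [628.4, -85.1, 129.5]
ee_rot: [0.0, 0.805, 0.594, 0.0]
ft_force: [-0.5, -0.4, -6.4]
opening: 6.9
gripper_force: 107.7
```

Emit:
apply_moves:
  steps:
    - [[0,0.09,-0.05,0,0,0,-0.03],[0,0.18,-0.1,0,0,0,-0.06],[0,0.26,-0.15,0,0,0,-0.09],[0,0.35,-0.2,0,0,0,-0.12],[0,0.44,-0.25,0,0,0,-0.15],[0,0.53,-0.3,0,0,0,-0.18],[0,0.62,-0.35,0,0,0,-0.21]]

```text
time: 12.23
tool_pos: [610.3, -1.5, 129.5]
ee_rot: [0.0, 0.734, 0.679, 0.0]
ft_force: [0.7, -0.1, -6.5]
opening: 6.7
gripper_force: 107.7
```

Emit:
apply_moves:
  steps:
    - [[0,0.09,-0.04,0,0,0,-0.03],[0,0.18,-0.08,0,0,0,-0.06],[0,0.27,-0.13,0,0,0,-0.09],[0,0.36,-0.17,0,0,0,-0.12],[0,0.44,-0.21,0,0,0,-0.15],[0,0.52,-0.25,0,0,0,-0.18],[0,0.58,-0.28,0,0,0,-0.2],[0,0.61,-0.29,0,0,0,-0.21],[0,0.62,-0.29,0,0,0,-0.21],[0,0.62,-0.29,0,0,0,-0.21]]

```text
time: 13.07
tool_pos: [582.3, 74.4, 129.6]
ee_rot: [0.0, 0.657, 0.754, 0.0]
ft_force: [-1.0, -0.3, -5.9]
opening: 6.2
gripper_force: 107.7
```

Run:
```python
from plan import *
from rig import *
p,R,s=cur();print(p.round(1),R.as_matrix().round(3).tolist(),s["opening"],s["ft_force"],s["wrist_torque"],s["q"].round(2))
bx=np.array([504,-19.]);by=np.radians(6.9);ey=np.array([-np.sin(by),np.cos(by)])
w=[]
for pitch,h in((0,100),(15,90),(30,84),(40,84)):
    T=Ro.from_euler('z',96.9,degrees=True)*Ro.from_euler('y',-pitch,degrees=True)
    o=np.r_[bx+ey*40,h]-T.apply([-70,0,8]); w.append((o+T.apply([-35,-90.5,-11]),Rt(96.9,pitch)))
    # tool pose relative to ready pose
seq(p,R,w)
for x in w[1:]: seq(w[0][0],w[0][1],[x])
f=grab_frame("scene");t=grab_frame("top");np.save("scene4.npy",f,allow_pickle=True);np.save("top4.npy",t,allow_pickle=True)
```

```text
[582.3  74.4 129.6] [[-0.138, 0.99, 0.001], [0.99, 0.138, -0.0], [-0.0, 0.001, -1.0]] 6.214246791818106 [-0.99983842 -0.28194507 -5.90970976] [-0.25642207 -0.59175015 -0.06733515] [-0.45  0.41  0.33  1.84 -0.16  0.92  0.09]
[-0.069, 0.012, 0.405, 0.001, 0.0, 0.017] 
[0.031, -0.0, 0.002, -0.0, 0.25, -0.0] 
[0.018, -0.0, -0.032, -0.0, 0.25, -0.0] 
[0.023, -0.0, -0.054, -0.0, 0.167, -0.0] 
end [584.4  70.3  92. ] [[-0.092, 0.993, -0.078], [0.76, 0.12, 0.638], [0.643, -0.001, -0.766]]
[0.031, -0.0, 0.002, 0.0, 0.25, 0.0] 
end [584.4  70.   80.8] [[-0.116, 0.993, -0.031], [0.959, 0.12, 0.257], [0.259, 0.0, -0.966]]
[0.04, 0.0, -0.034, 0.0, 0.5, 0.0] 
end [584.3  71.1  85.1] [[-0.104, 0.993, -0.06], [0.86, 0.12, 0.496], [0.5, 0.0, -0.866]]
[0.034, -0.0, -0.091, 0.0, 0.667, 0.0] 
end [584.3  70.4  91.9] [[-0.092, 0.993, -0.077], [0.76, 0.12, 0.638], [0.643, -0.0, -0.766]]
```

Emit:
apply_moves:
  steps:
    - [[0,0,0,0.03,0,0,0],[0,-0.01,0,0.09,0,0,0],[0,-0.03,0,0.17,0,0,0.01],[0,-0.04,0.01,0.25,0,0,0.01],[0,-0.06,0.01,0.32,0,0,0.02],[0,-0.07,0.01,0.37,0,0,0.02],[0,-0.07,0.01,0.4,0,0,0.02],[0,-0.07,0.01,0.4,0,0,0.02]]
  squeeze: 120

```text
time: 13.83
tool_pos: [583.6, 65.9, 80.2]
ee_rot: [-0.001, 0.665, 0.747, -0.001]
ft_force: [0.0, 0.3, -6.2]
opening: 6.4
gripper_force: 118.2
```

Emit:
apply_moves:
  steps:
    - [[0,0,0,0,0,0.03,0],[0,0.01,0,0,0,0.08,0],[0,0.02,0,0,0,0.14,0],[0,0.03,0,0,0,0.2,0],[0,0.03,0,0,0,0.25,0],[0,0.03,0,0,0,0.28,0],[0,0.03,0,-0.01,0,0.31,0],[0,0.04,0,-0.01,0,0.34,0],[0,0.04,0,-0.01,0,0.36,0],[0,0.04,0,-0.02,0,0.38,0],[0,0.04,0,-0.02,0,0.4,0],[0,0.04,0,-0.02,0,0.42,0],[0,0.04,0,-0.02,0,0.44,0],[0,0.04,0,-0.03,0,0.46,0],[0,0.04,0,-0.03,0,0.48,0],[0,0.04,0,-0.03,0,0.5,0],[0,0.04,0,-0.03,0,0.5,0],[0,0.04,0,-0.03,0,0.5,0]]

```text
time: 15.33
tool_pos: [583.8, 70.5, 84.8]
ee_rot: [-0.194, 0.642, 0.721, 0.172]
ft_force: [-0.6, 1.1, -6.3]
opening: 6.5
gripper_force: 118.4
```

Emit:
apply_moves:
  steps:
    - [[0,0,0,-0.01,0,0.03,0],[0,0,0,-0.02,0,0.06,0],[0,0,0,-0.04,0,0.1,0],[0,0,0,-0.05,0,0.14,0],[0,0,0,-0.06,0,0.17,0],[0,0,0,-0.06,0,0.17,0],[0,0,0,-0.06,0,0.17,0],[0,0,0,-0.06,0,0.17,0],[0,0,0,-0.06,0,0.17,0],[0,0,0,-0.06,0,0.17,0]]

```text
time: 16.17
tool_pos: [584.2, 68.2, 91.7]
ee_rot: [-0.257, 0.624, 0.702, 0.228]
ft_force: [-1.0, 0.2, -4.2]
opening: 6.4
gripper_force: 118.6
```

Run:
```python
from plan import *
from rig import *
p,R,s=cur();print(p.round(1),R.as_matrix().round(3).tolist(),s["opening"],s["ft_force"],s["wrist_torque"],s["q"].round(2))
f=grab_frame("scene");t=grab_frame("top");np.save("scene5.npy",f,allow_pickle=True);np.save("top5.npy",t,allow_pickle=True)
cv2.imwrite("pics/p5.png",np.hstack([crop(f,270,130,110,120,440,480),crop(t,265,170,90,120,360,480)]))
```

```text
[584.2  68.2  91.7] [[-0.091, 0.993, -0.076], [0.758, 0.118, 0.641], [0.645, 0.001, -0.764]] 6.445822035148314 [-0.96874782  0.16507139 -4.1503902 ] [-1.40176242 -0.50316189  0.03451875] [ 0.16  0.6   0.02  1.81 -0.77  1.11  0.78]
```

View pics/p5.png

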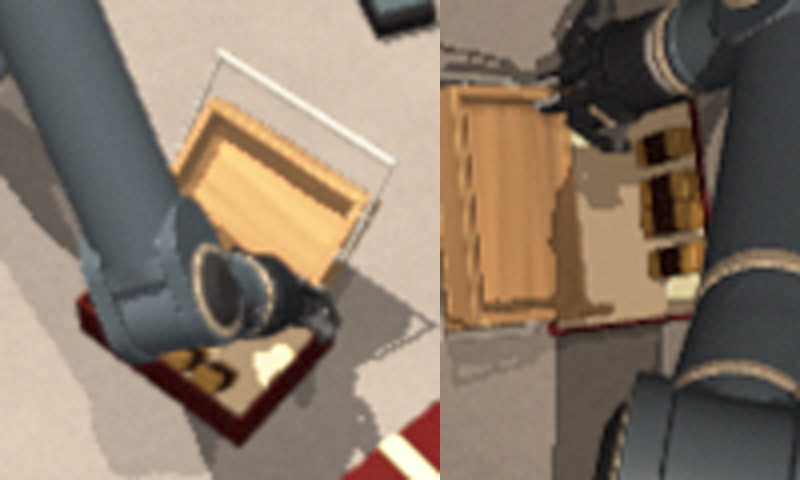

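Both views show the tray empty and four bars in the box: scene panel around (200,365), top panel x ≈ 670, y = 147 to 260. The load also dropped by 2 N, which is the weight of the bars. I have now viewed all 10 pictures, so I check with numbers from here. Next I set the tray down left of the box.

Run:
```python
from plan import *
from rig import *
t=load("top0.npy");print("terminal",atz(t,[[174,280]],30).round(),"reel",atz(t,[[368,275]],40).round())
p,R,s=cur()
w=[(np.array([584,72,105.]),Rt(96.9))]
for k in(1,2,3): w.append((np.array([584,72,105])+k/3*np.array([480.4-584,112.6-72,-15]),Rt(96.9-93.5*k/3)))
w+=[([480.4,112.6,10],Rt(3.4)),([480.4,112.6,-9],Rt(3.4))]
seq(p,R,w)
```

```text
terminal [[293. 451.  30.]] reel [[ 318. -220.   40.]]
[0.097, 0.002, -0.064, 0.001, -0.67, -0.002] 
[0.147, -0.272, 0.042, 0.0, -0.0, 0.519] 
[-0.015, -0.309, 0.041, 0.0, -0.0, 0.52] 
[-0.173, -0.256, 0.042, 0.0, -0.0, 0.519] 
[0.0, 0.0, 0.666, 0.0, -0.0, 0.0] 
[0.0, 0.0, 0.159, 0.0, -0.0, 0.0] 
end [480.4 112.6  -9. ] [[0.998, 0.06, 0.0], [0.06, -0.998, 0.0], [0.0, 0.0, -1.0]]
```

Emit:
apply_moves:
  steps:
    - [[0,0,0,-0.03,0,-0.04,0],[0,0.02,0,-0.06,0,-0.1,0],[0,0.03,0,-0.06,0,-0.18,0],[0,0.05,0,-0.06,0,-0.27,0],[0,0.06,0,-0.06,0,-0.36,0],[0,0.07,0,-0.06,0,-0.45,0],[0,0.08,0,-0.06,0,-0.54,0],[0,0.09,0,-0.06,0,-0.62,0],[0,0.1,0,-0.06,0,-0.67,0],[0,0.1,0,-0.06,0,-0.67,0]]

```text
time: 17.1
tool_pos: [582.4, 78.1, 104.7]
ee_rot: [-0.001, 0.662, 0.75, 0.0]
ft_force: [-0.6, 1.0, -3.9]
opening: 6.6
gripper_force: 118.5
```

Emit:
apply_moves:
  steps:
    - [[0,0.01,-0.01,0,0,0,0.03],[0,0.03,-0.04,0.01,0,0,0.08],[0,0.04,-0.07,0.01,0,0,0.14],[0,0.06,-0.11,0.02,0,0,0.21],[0,0.08,-0.15,0.02,0,0,0.28],[0,0.1,-0.18,0.03,0,0,0.35],[0,0.12,-0.22,0.03,0,0,0.43],[0,0.15,-0.27,0.04,0,0,0.52]]

```text
time: 17.77
tool_pos: [548.8, 84.9, 99.7]
ee_rot: [-0.001, 0.843, 0.538, -0.0]
ft_force: [0.2, 0.6, -4.8]
opening: 6.3
gripper_force: 118.6
```

Emit:
apply_moves:
  steps:
    - [[0,0,-0.04,0,0,0,0.07],[0,0,-0.09,0.01,0,0,0.15],[0,0,-0.13,0.02,0,0,0.22],[0,-0.01,-0.18,0.02,0,0,0.3],[0,-0.01,-0.22,0.03,0,0,0.37],[0,-0.01,-0.27,0.03,0,0,0.45],[0,-0.01,-0.31,0.04,0,0,0.52]]

```text
time: 18.35
tool_pos: [513.7, 99.7, 94.8]
ee_rot: [-0.001, 0.956, 0.292, -0.001]
ft_force: [-0.1, 1.2, -4.5]
opening: 6.3
gripper_force: 118.6
```

Emit:
apply_moves:
  steps:
    - [[0,-0.02,-0.04,0,0,0,0.07],[0,-0.05,-0.08,0.01,0,0,0.15],[0,-0.07,-0.11,0.02,0,0,0.22],[0,-0.1,-0.15,0.02,0,0,0.3],[0,-0.12,-0.18,0.03,0,0,0.37],[0,-0.14,-0.22,0.04,0,0,0.44],[0,-0.16,-0.24,0.04,0,0,0.49],[0,-0.17,-0.26,0.04,0,0,0.52],[0,-0.17,-0.26,0.04,0,0,0.52]]

```text
time: 19.1
tool_pos: [478.8, 114.2, 89.8]
ee_rot: [-0.001, 1.0, 0.026, -0.002]
ft_force: [-0.0, 0.4, -3.6]
opening: 6.4
gripper_force: 118.5
```

Emit:
apply_moves:
  steps:
    - [[0,0,0,0.05,0,0,0],[0,0,0,0.15,0,0,0],[0,0,0,0.27,0,0,0],[0,0,0,0.4,0,0,0],[0,0,0,0.52,0,0,0],[0,0,0,0.6,0,0,0],[0,0,0,0.65,0,0,0],[0,0,0,0.69,0,0,0],[0,0,0,0.73,0,0,0],[0,0,0,0.73,0,0,0],[0,0,0,0.73,0,0,0]]

```text
time: 20.02
tool_pos: [480.9, 114.6, 2.7]
ee_rot: [-0.0, 1.0, 0.027, 0.0]
ft_force: [-0.0, 0.4, -4.7]
opening: 6.6
gripper_force: 118.5
```

Emit:
apply_moves:
  steps:
    - [[0,0,0,0.02,0,0,0],[0,0,0,0.04,0,0,0],[0,0,0,0.06,0,0,0],[0,0,0,0.07,0,0,0],[0,0,0,0.07,0,0,0]]

```text
time: 20.43
tool_pos: [480.4, 114.6, -6.1]
ee_rot: [-0.0, 1.0, 0.027, -0.0]
ft_force: [-0.5, 0.1, -4.4]
opening: 6.7
gripper_force: 118.4
```

Emit:
apply_moves:
  steps:
    - [[0,0,0,0.015,0,0,0],[0,0,0,0.03,0,0,0],[0,0,0,0.03,0,0,0]]

```text
time: 20.68
tool_pos: [480.8, 114.6, -9.2]
ee_rot: [-0.0, 1.0, 0.027, 0.0]
ft_force: [-0.7, -1.0, -1.7]
opening: 6.4
gripper_force: 119.0
```

Emit:
apply_moves:
  steps:
    - [[0.4,0,0,0,0,0,0],[0.4,0,0,0,0,0,0],[0.4,0,0,0,0,0,0],[0.4,0,0,0,0,0,0],[0.4,0,0,-0.1,0,0,0],[0.4,0,0,-0.3,0,0,0],[0.4,0,0,-0.6,0,0,0],[0.4,0,0,-1,0,0,0],[0.4,0,0,-1,0,0,0]]

```text
time: 21.43
tool_pos: [484.8, 114.8, 116.8]
ee_rot: [-0.002, 1.0, 0.026, 0.005]
ft_force: [2.0, 0.2, 1.4]
opening: 34.7
gripper_force: 0.0
```

Emit:
apply_moves:
  steps:
    - [[0.35,0,0,-0.3,0,0,-0.25],[0.35,0,0.2,-0.3,0,0,-0.5],[0.35,0,0.4,-0.3,0,0,-0.75],[0.35,0,0.5,-0.3,0,0,-0.9],[0.35,0,0.5,-0.3,0,0,-0.9],[0.35,0,0.5,-0.3,0,0,-0.9],[0.35,0,0.5,-0.3,0,0,-0.9],[0.35,0,0.5,-0.3,0,0,-0.9],[0.35,0,0.5,-0.3,0,0,-0.9],[0.35,0,0.5,-0.3,0,0,-0.9]]

```text
time: 22.27
tool_pos: [483.9, 54.4, 147.0]
ee_rot: [-0.0, 0.879, 0.477, 0.0]
ft_force: [1.1, -0.6, 0.3]
opening: 29.8
gripper_force: 0.0
```

Run:
```python
from mfit import *
from plan import cur
from rig import *
p,R,s=cur();print(p.round(1),R.as_matrix()[:,0].round(3),s["ft_force"],s["time"])
f=grab_frame("scene");t=grab_frame("top");np.save("scene6.npy",f,allow_pickle=True);np.save("top6.npy",t,allow_pickle=True)
for nm,g in(("scene",f),("top",t)):
    u=proj(g,[[510,207,20]])[0].round().astype(int);r=(u[0]-50,u[1]-45,100,90)
    m=wood(g,*r);print(nm,u,m.sum(),sil(g,[510,207,.06],*r).sum())
    for y in range(0,90,2): print(''.join('#' if v else '.' for v in m[y,::1]))
    try: print(mf([(g,r)],[510,207,.06]))
    except Exception as e: print(e)
```

```text
[483.9  54.4 147. ] [0.545 0.838 0.001] [ 1.05435802 -0.56862119  0.28764087] 22.2667
scene [362 180] 1890 1556.0938
....................................................................................................
....................................................................................................
....................................................................................................
....................................................................................................
....................................................................................................
....................................................................................................
....................................................................................................
....................................................................................................
....................................................................................................
..........................................................................
[... 7570 characters left out ...]
...........................
....................................................................................................
....................................................................................................
....................................................................................................
....................................................................................................
....................................................................................................
....................................................................................................
(array([5.08941e+02, 2.12851e+02, 6.10000e-02]), np.float64(0.47))
```

Run:
```python
from mfit import *
f=load("scene6.npy");t=load("top6.npy")
R=Ro.from_euler('z',3.1,degrees=True).as_matrix();o=np.array([510,206.8,0])
L=lambda P:np.array(P,float)@R.T+o
print("rear top edge, left edge exp",proj(t,L([[70,40,42],[0,95,42]])).round(1).tolist(),"obs row ~200, col ~219")
for by in(-38,0,38,80):
    for nm,g in(("top",t),("scene",f)):
        e=[];P=L([[x,by,56] for x in range(85,141,2)]);u=proj(g,P)
        v=cv2.remap(g["pixels"].min(2).astype(np.float32),u[:,0].astype(np.float32).reshape(1,-1),u[:,1].astype(np.float32).reshape(1,-1),cv2.INTER_LINEAR)[0]
        print(by,nm,'x of peak',85+2*int(v.argmax()),v.astype(int).tolist())
# ends of bar
for nm,g in(("top",t),("scene",f)):
    P=L([[112,y,56] for y in range(-120,121,6)]);u=proj(g,P)
    v=cv2.remap(g["pixels"].min(2).astype(np.float32),u[:,0].astype(np.float32).reshape(1,-1),u[:,1].astype(np.float32).reshape(1,-1),cv2.INTER_LINEAR)[0]
    print(nm,v.astype(int).tolist())
```

```text
rear top edge, left edge exp [[233.8, 198.7], [218.4, 219.2]] obs row ~200, col ~219
-38 top x of peak 109 [113, 108, 103, 98, 99, 105, 109, 111, 109, 108, 110, 127, 154, 153, 144, 100, 69, 85, 98, 110, 113, 113, 114, 116, 115, 114, 114, 114]
-38 scene x of peak 111 [60, 71, 85, 99, 105, 108, 114, 124, 142, 159, 175, 190, 206, 221, 210, 186, 162, 147, 144, 150, 157, 164, 170, 175, 178, 178, 177, 171]
0 top x of peak 111 [110, 106, 99, 94, 93, 99, 106, 110, 111, 105, 111, 130, 146, 161, 137, 111, 79, 67, 86, 101, 114, 115, 114, 112, 111, 110, 111, 111]
0 scene x of peak 111 [61, 69, 79, 89, 98, 106, 119, 136, 154, 167, 177, 191, 209, 224, 210, 190, 167, 155, 151, 155, 159, 166, 172, 175, 175, 175, 174, 165]
38 top x of peak 109 [114, 108, 103, 97, 100, 107, 110, 112, 112, 112, 112, 131, 159, 154, 141, 97, 73, 88, 100, 110, 112, 110, 112, 114, 114, 114, 115, 115]
38 scene x of peak 111 [67, 77, 87, 96, 104, 111, 122, 139, 158, 168, 179, 193, 209, 215, 204, 184, 166, 157, 152, 155, 161, 167, 172, 174, 175, 174, 171, 159]
80 top x of peak 111 [110, 106, 102, 104, 110, 113, 116, 117, 115, 106, 112, 134, 148, 161, 131, 100, 62, 47, 58, 66, 73, 74, 74, 75, 75, 76, 77, 77]
80 scene x of peak 111 [179, 180, 179, 177, 176, 176, 176, 176, 176, 177, 185, 196, 209, 212, 205, 188, 174, 169, 173, 177, 177, 173, 166, 150, 130, 113, 109, 109]
top [70, 68, 68, 86, 94, 92, 93, 92, 95, 155, 158, 156, 160, 152, 149, 153, 152, 148, 143, 145, 150, 156, 163, 151, 149, 155, 149, 147, 145, 149, 142, 140, 143, 145, 155, 147, 144, 146, 77, 75, 68]
scene [105, 105, 107, 141, 149, 151, 152, 150, 160, 198, 211, 213, 212, 212, 212, 214, 215, 216, 219, 219, 217, 218, 220, 220, 222, 213, 216, 216, 215, 215, 208, 202, 207, 208, 210, 213, 220, 199, 153, 160, 173]
```

The bar shows at tray x ≈ 111 in both views, which confirms the tray at (510, 206.8), yaw 3.1°. I plan the handle grasp, pinching 38 mm off the middle.

Run:
```python
from plan import *
p,R,s=cur()
seq(p,R,[([560,120,110],Rt(75)),([623.2,174.9,70],Rt(93.1)),([623.2,174.9,9],Rt(93.1))])
```

```text
[0.803, 0.235, 0.307, 0.0, -0.0, -0.3] 
[0.577, 0.391, 0.334, 0.0, -0.0, -0.301] 
[0.0, -0.0, 0.508, 0.0, -0.0, -0.0] 
end [623.2 174.8   9. ] [[-0.054, 0.999, 0.0], [0.999, 0.054, 0.0], [0.0, 0.0, -1.0]]
```

Emit:
apply_moves:
  steps:
    - [[0.35,0.2,0.06,0,0,0,-0.08],[0.35,0.4,0.12,0,0,0,-0.15],[0.35,0.6,0.18,0.1,0,0,-0.22],[0.35,0.8,0.235,0.2,0,0,-0.3],[0.35,0.8,0.235,0.3,0,0,-0.3]]
  squeeze: 100

```text
time: 22.78
tool_pos: [563.2, 124.6, 110.3]
ee_rot: [0.001, 0.791, 0.612, 0.002]
ft_force: [0.9, 1.0, -0.2]
opening: 30.0
gripper_force: 0.0
```

Emit:
apply_moves:
  steps:
    - [[0.35,0.15,0.1,0.05,0,0,-0.08],[0.35,0.3,0.2,0.1,0,0,-0.15],[0.35,0.45,0.3,0.2,0,0,-0.22],[0.35,0.58,0.39,0.33,0,0,-0.3],[0.35,0.58,0.39,0.33,0,0,-0.3],[0.35,0.58,0.39,0.33,0,0,-0.3],[0.35,0.58,0.39,0.33,0,0,-0.3]]

```text
time: 23.37
tool_pos: [622.2, 174.0, 71.0]
ee_rot: [0.0, 0.689, 0.725, -0.001]
ft_force: [-0.9, -0.6, -0.7]
opening: 29.9
gripper_force: 0.0
```

Run:
```python
from plan import *
p,R,s=cur();print(p.round(1))
seq(p,R,[([623.2,174.9,9],Rt(93.1))])
```

```text
[622.2 174.   71. ]
[0.007, 0.009, 0.516, -0.001, 0.001, -0.002] 
end [623.2 174.8   9. ] [[-0.054, 0.999, 0.0], [0.999, 0.054, -0.0], [-0.0, 0.0, -1.0]]
```

Emit:
apply_moves:
  steps:
    - [[0.35,0.01,0.01,0.1,0,0,0],[0.35,0.01,0.01,0.25,0,0,0],[0.35,0.01,0.01,0.38,0,0,0],[0.35,0.01,0.01,0.46,0,0,0],[0.35,0.01,0.01,0.51,0,0,0],[0.35,0.01,0.01,0.51,0,0,0],[0.35,0.01,0.01,0.51,0,0,0],[0,0.01,0.01,0.51,0,0,0],[0,0.01,0.01,0.51,0,0,0],[0,0.01,0.01,0.51,0,0,0],[0,0.01,0.01,0.51,0,0,0],[0,0.01,0.01,0.51,0,0,0],[0,0.01,0.01,0.51,0,0,0]]
  squeeze: 25

```text
time: 24.45
tool_pos: [624.7, 176.6, 10.6]
ee_rot: [0.0, 0.688, 0.726, 0.001]
ft_force: [0.2, 0.3, 4.7]
opening: 6.9
gripper_force: 24.6
```

Run:
```python
from plan import *
p,R,s=cur();print(p.round(1),s["opening"],s["gripper_force"],s["ft_force"])
d=R.as_matrix()[:,1]
# arc about pivot: angle from 12.1 to 88 deg; direction tool y = tray +x
for k in range(1,13):
    a=np.radians(12.1+k/12*(88-12.1));a0=np.radians(12.1)
    print(round(105*(np.cos(a)-np.cos(a0))/120,3),round(-105*(np.sin(a)-np.sin(a0))/120,3))
```

```text
[624.7 176.6  10.6] 6.921363107961725 24.616175293922424 [0.24564343 0.31022644 4.74777597]
-0.025 -0.093
-0.061 -0.183
-0.106 -0.268
-0.16 -0.348
-0.223 -0.421
-0.294 -0.487
-0.371 -0.545
-0.454 -0.594
-0.542 -0.634
-0.634 -0.663
-0.729 -0.682
-0.825 -0.691
```

The bar is held. I swing the handle up along its arc about the pivot.

Emit:
apply_moves:
  steps:
    - [[0,0,-0.01,-0.04,0,0,0],[0,0,-0.025,-0.093,0,0,0],[0,0,-0.06,-0.18,0,0,0],[0,0,-0.106,-0.268,0,0,0],[0,0,-0.16,-0.348,0,0,0],[0,0,-0.223,-0.42,0,0,0],[0,0,-0.294,-0.487,0,0,0],[0,0,-0.37,-0.545,0,0,0],[0,0,-0.454,-0.594,0,0,0],[0,0,-0.54,-0.634,0,0,0],[0,0,-0.634,-0.663,0,0,0],[0,0,-0.73,-0.682,0,0,0],[0,0,-0.8,-0.69,0,0,0],[0,0,-0.825,-0.69,0,0,0],[0,0,-0.825,-0.69,0,0,0]]

```text
time: 25.7
tool_pos: [524.8, 171.1, 94.9]
ee_rot: [0.0, 0.688, 0.726, 0.001]
ft_force: [0.8, -1.4, 10.7]
opening: 6.8
gripper_force: 26.2
```

Run:
```python
from plan import *
from rig import *
p,R,s=cur();print(p.round(1),s["opening"],s["gripper_force"],s["ft_force"],R.as_matrix()[:,1].round(3))
```

```text
[524.8 171.1  94.9] 6.793714314962957 26.22034728527069 [ 0.77221792 -1.35673785 10.69506576] [0.999 0.054 0.002]
```

Emit:
apply_moves:
  steps:
    - [[0,0,0,0,0,0,0],[0,0,0,0,0,0,0],[0,0,0,-0.03,0,0,0],[0,0,0,-0.07,0,0,0],[0,0,0,-0.12,0,0,0],[0,0,0,-0.18,0,0,0],[0,0,0,-0.25,0,0,0],[0,0,0,-0.33,0,0,0],[0,0,0,-0.42,0,0,0],[0,0,0,-0.52,0,0,0],[0,0,0,-0.62,0,0,0],[0,0,0,-0.72,0,0,0],[0,0,0,-0.82,0,0,0],[0,0,0,-0.9,0,0,0],[0,0,0,-0.96,0,0,0],[0,0,0,-1,0,0,0],[0,0,0,-1,0,0,0],[0,0,0,-1,0,0,0],[0,0,0,-1,0,0,0],[0,0,0,-1,0,0,0]]
  squeeze: 110

```text
time: 27.37
tool_pos: [524.6, 170.9, 211.8]
ee_rot: [-0.0, 0.688, 0.726, -0.001]
ft_force: [-0.7, -0.5, -5.3]
opening: 4.4
gripper_force: 108.0
```

```bash
cat > barck.py <<'E'
from mfit import *
from plan import *
from rig import *
# bar world line estimate: scan in each view perpendicular (vertical offsets) to find the bright bar at stations along bar
def bar(yaw,toolp,off=-38,save=None):
    d=np.array([-np.sin(yaw),np.cos(yaw),0]);b0=toolp+[0,0,44.5]-off*d
    for nm in("scene","top"):
        g=grab_frame(nm)
        if save: np.save(f"{nm}{save}.npy",g,allow_pickle=True)
        out=[]
        ks=range(-95,96,19)
        ax=np.array([0,0,1.]) if nm=="scene" else np.array([np.cos(yaw),np.sin(yaw),0])
        zs=np.arange(-30,31,1.5)
        for k in ks:
            u=proj(g,b0+k*d+zs[:,None]*ax).astype(np.float32)
            v=cv2.remap(g["pixels"].min(2).astype(np.float32),u[:,0].reshape(1,-1),u[:,1].reshape(1,-1),cv2.INTER_LINEAR)[0]
            out.append((k,float(zs[v.argmax()]),int(v.max())))
        print(nm,out)
E
python3 - <<'E'
from barck import *
p,R,s=cur();print(p.round(1),s["opening"],s["gripper_force"],s["ft_force"],s["wrist_torque"],R.as_matrix()[:,1].round(3))
bar(np.radians(3.1),p,save=7)
E
```

```text
[524.6 170.9 211.8] 4.363200592777453 108.02631855010986 [-0.69586442 -0.47686347 -5.26138434] [-0.12687489  0.02764294  0.00348902] [ 0.999  0.054 -0.001]
scene [(-95, 3.0, 214), (-76, -1.5, 207), (-57, -30.0, 123), (-38, -30.0, 94), (-19, -30.0, 32), (0, -1.5, 112), (19, -24.0, 69), (38, 1.5, 208), (57, 1.5, 220), (76, -3.0, 219), (95, -1.5, 207)]
top [(-95, 0.0, 170), (-76, -1.5, 177), (-57, -1.5, 77), (-38, 21.0, 49), (-19, 24.0, 115), (0, 30.0, 75), (19, -24.0, 75), (38, 12.0, 77), (57, 30.0, 76), (76, 4.5, 109), (95, 0.0, 164)]
```

The bar is level and as predicted, and the tray's full weight is on the fingers. I refine the hook's position from the first frames.

Run:
```python
from h import *
s=load("scene0.npy");t=load("top0.npy")
g=t["pixels"].astype(int).sum(2)
for r in range(152,208,2): print(r,' '.join('%3d'%v for v in g[r,184:206]))
g=s["pixels"].astype(int).sum(2)
print('scene cols 390..')
for r in range(131,158): print(r,' '.join('%3d'%v for v in g[r,390:412]))
for yaw in(.03,.06,.09):
    R=Ro.from_euler('z',yaw).as_matrix();o=np.array([670,339.5,0])-R@[115,0,0]
    P=np.array([[-18,-12,232],[-18,12,232],[-20,0,207],[0,-12,210],[0,12,210],[115,12,240],[115,-12,240]])@R.T+o
    print(yaw,o.round(1),proj(t,P).round(1).tolist(),proj(s,P).round(1).tolist())
```

```text
152 383 388 395 394 395 395 398 394 386 395 398 395 398 389 397 401 401 395 394 393 394 387
154 386 385 387 386 384 387 398 393 386 389 390 400 387 397 390 398 393 395 397 361 398 399
156 384 388 386 388 380 377 380 382 383 370 373 378 370 386 396 396 394 399 399 315 235 220
158 383 386 388 398 334 252 244 249 252 250 246 242 247 361 398 394 389 383 395 406 276 231
160 391 390 384 386 346 276 248 251 253 255 248 251 189 329 394 394 400 394 397 408 275 239
162 374 378 380 390 353 271 246 257 254 253 253 262 189  76 100 312 374 392 379 361 211 142
164 382 383 386 393 377 294 248 248 248 251 256 259 194  89  62  53  47 141 220 161 147 152
166 383 381 380 380 371 286 246 250 253 249 253 255 194 217 136  56  59  60  77  95 128 155
168 382 390 385 392 399 311 243 249 255 257 252 255 210 288 290 218 144  71  53  87  79  71
170 383 386 384 389 399 307 234 251 249 254 252 251 254 188 228 244 253 231 183  95  78  90
172 387 385 391 389 400 324 254 249 247 251 253 248 259 175 225 244 242 247 248 174 133 109
174 392 384 387 387 398 321 257 249 249 253 253 255 248 192 230 239 239 241 250 164 143 
[... 4029 characters left out ...]
2.4], [195.6, 204.1], [199.3, 197.5], [191.6, 197.7], [189.6, 159.2], [197.4, 159.1]] [[392.0, 136.2], [396.0, 132.8], [392.7, 138.5], [394.8, 142.5], [398.8, 139.1], [423.9, 150.7], [419.9, 154.3]]
0.06 [555.2 332.6   0. ] [[198.5, 202.1], [190.6, 202.5], [196.9, 204.1], [200.4, 197.4], [192.7, 197.8], [189.6, 159.3], [197.4, 159.0]] [[391.4, 136.8], [395.3, 133.4], [392.1, 139.1], [394.3, 143.0], [398.1, 139.6], [423.8, 150.7], [420.0, 154.4]]
0.09 [555.5 329.2   0. ] [[199.8, 201.9], [191.9, 202.5], [198.2, 204.0], [201.5, 197.2], [193.8, 197.8], [189.6, 159.5], [197.4, 158.8]] [[390.8, 137.5], [394.6, 133.9], [391.4, 139.6], [393.8, 143.6], [397.5, 140.0], [423.7, 150.6], [420.0, 154.4]]
```

Seat estimate refined to (554.5, 337, 214), yaw 0.05. I go round the front of the tip, then in over it.

Run:
```python
from plan import *
p,R,s=cur()
seq(p,R,[([490,220,213],Rt(93)),([490,300,213],Rt(93)),([556.5,300,213],Rt(93)),([556.5,300,170],Rt(93))])
```

```text
[0.424, -0.267, -0.008, -0.001, 0.0, 0.002] 
[0.665, 0.035, -0.001, -0.0, 0.0, -0.0] 
[-0.028, 0.553, 0.0, -0.0, 0.0, -0.0] 
[-0.0, -0.0, 0.359, -0.0, 0.0, -0.0] 
end [556.5 300.  170. ] [[-0.052, 0.999, 0.0], [0.999, 0.052, -0.0], [-0.0, -0.0, -1.0]]
```

Emit:
apply_moves:
  steps:
    - [[0,0,-0.02,0,0,0,0],[0,0.02,-0.07,0,0,0,0],[0,0.05,-0.13,0,0,0,0],[0,0.1,-0.19,-0.01,0,0,0],[0,0.16,-0.23,-0.01,0,0,0],[0,0.22,-0.26,-0.01,0,0,0],[0,0.28,-0.27,-0.01,0,0,0],[0,0.35,-0.27,-0.01,0,0,0],[0,0.42,-0.27,-0.01,0,0,0]]

```text
time: 28.22
tool_pos: [490.0, 220.9, 213.9]
ee_rot: [0.0, 0.688, 0.726, 0.0]
ft_force: [-0.2, 0.8, -4.6]
opening: 3.9
gripper_force: 108.0
```

Emit:
apply_moves:
  steps:
    - [[0,0.07,0,0,0,0,0],[0,0.15,0.01,0,0,0,0],[0,0.23,0.01,0,0,0,0],[0,0.31,0.01,0,0,0,0],[0,0.39,0.02,0,0,0,0],[0,0.47,0.02,0,0,0,0],[0,0.54,0.03,0,0,0,0],[0,0.6,0.03,0,0,0,0],[0,0.64,0.03,0,0,0,0],[0,0.665,0.03,0,0,0,0],[0,0.665,0.03,0,0,0,0],[0,0.665,0.03,0,0,0,0],[0,0.665,0.03,0,0,0,0]]

```text
time: 29.3
tool_pos: [489.4, 298.8, 213.8]
ee_rot: [0.0, 0.688, 0.726, -0.0]
ft_force: [0.2, -0.3, -3.5]
opening: 3.9
gripper_force: 108.0
```

Run:
```python
from barck import *
p,R,s=cur();print(p.round(1),s["opening"],s["gripper_force"],s["ft_force"],R.as_matrix()[:,1].round(3))
bar(np.radians(3.1),p,off=-37,save=8)
seq(p,R,[([556.5,300,213],Rt(93)),([556.5,300,170],Rt(93))])
```

```text
[489.4 298.8 213.8] 3.9334151471974548 107.96575784683228 [ 0.21574052 -0.31424847 -3.45590368] [ 0.999  0.053 -0.   ]
scene [(-95, 3.0, 150), (-76, 25.5, 144), (-57, -30.0, 121), (-38, -30.0, 105), (-19, -30.0, 41), (0, 4.5, 146), (19, -4.5, 171), (38, 30.0, 163), (57, 0.0, 211), (76, 1.5, 217), (95, -1.5, 208)]
top [(-95, -1.5, 105), (-76, -1.5, 98), (-57, -21.0, 88), (-38, -18.0, 50), (-19, 12.0, 56), (0, -4.5, 45), (19, 21.0, 104), (38, 25.5, 106), (57, -30.0, 76), (76, -24.0, 78), (95, 18.0, 79)]
[-0.02, 0.559, 0.007, -0.0, 0.0, 0.001] 
[0.0, -0.0, 0.358, -0.0, 0.0, -0.0] 
end [556.5 300.  170. ] [[-0.052, 0.999, 0.0], [0.999, 0.052, -0.0], [-0.0, -0.0, -1.0]]
```

Emit:
apply_moves:
  steps:
    - [[0,0,0.02,0,0,0,0],[0,0,0.06,0,0,0,0],[0,0,0.11,0,0,0,0],[0,-0.01,0.17,0,0,0,0],[0,-0.01,0.23,0,0,0,0],[0,-0.01,0.29,0,0,0,0],[0,-0.01,0.35,0,0,0,0],[0,-0.02,0.41,0,0,0,0],[0,-0.02,0.46,0,0,0,0],[0,-0.02,0.5,0,0,0,0],[0,-0.02,0.53,0,0,0,0],[0,-0.02,0.56,0,0,0,0],[0,-0.02,0.56,0,0,0,0],[0,-0.02,0.56,0,0,0,0],[0,-0.02,0.56,0,0,0,0]]

```text
time: 30.65
tool_pos: [556.1, 300.9, 213.7]
ee_rot: [-0.0, 0.688, 0.726, -0.0]
ft_force: [0.1, 0.3, -3.6]
opening: 4.0
gripper_force: 108.0
```

Emit:
apply_moves:
  steps:
    - [[0,0,0,0.03,0,0,0],[0,0,0,0.07,0,0,0],[0,0,0,0.11,0,0,0],[0,0,0,0.15,0,0,0],[0,0,0,0.19,0,0,0],[0,0,0,0.22,0,0,0],[0,0,0,0.25,0,0,0],[0,0,0,0.25,0,0,0],[0,0,0,0.25,0,0,0],[0,0,0,0.25,0,0,0]]

```text
time: 31.48
tool_pos: [556.7, 300.9, 184.0]
ee_rot: [0.0, 0.688, 0.726, 0.0]
ft_force: [0.4, -0.1, -4.1]
opening: 4.0
gripper_force: 108.0
```

Run:
```python
from barck import *
p,R,s=cur();print(p.round(1),s["opening"],s["ft_force"],s["wrist_torque"])
bar(np.radians(3.1),p,off=-37,save=9)
```

```text
[556.7 300.9 184. ] 3.955558203167697 [ 0.37927955 -0.05785496 -4.07097735] [-0.13970668 -0.03391046  0.01933101]
scene [(-95, 1.5, 206), (-76, -3.0, 143), (-57, -30.0, 125), (-38, -30.0, 109), (-19, -30.0, 32), (0, 3.0, 99), (19, -13.5, 154), (38, 28.5, 128), (57, 1.5, 224), (76, -1.5, 212), (95, 0.0, 214)]
top [(-95, -1.5, 175), (-76, -1.5, 96), (-57, 0.0, 82), (-38, -30.0, 26), (-19, 16.5, 54), (0, -25.5, 42), (19, 30.0, 89), (38, -30.0, 71), (57, -16.5, 75), (76, -9.0, 77), (95, 22.5, 75)]
```

Emit:
apply_moves:
  steps:
    - [[0,0,0,0.02,0,0,0],[0,0,0,0.05,0,0,0],[0,0,0,0.07,0,0,0],[0,0,0,0.085,0,0,0],[0,0,0,0.085,0,0,0],[0,0,0,0.085,0,0,0]]

```text
time: 32.08
tool_pos: [556.4, 300.8, 173.4]
ee_rot: [-0.0, 0.688, 0.726, -0.0]
ft_force: [-1.1, 0.6, -4.3]
opening: 3.9
gripper_force: 108.0
```

Emit:
apply_moves:
  steps:
    - [[0,0,0,0.01,0,0,0],[0,0,0,0.025,0,0,0],[0,0,0,0.025,0,0,0],[0,0,0,0.025,0,0,0]]

```text
time: 32.42
tool_pos: [556.9, 300.9, 171.1]
ee_rot: [0.0, 0.688, 0.726, 0.001]
ft_force: [0.5, -0.3, -2.1]
opening: 4.1
gripper_force: 108.3
```

Emit:
apply_moves:
  steps:
    - [[0,0,0,0.01,0,0,0],[0,0,0,0.02,0,0,0],[0,0,0,0.02,0,0,0],[0,0,0,0.02,0,0,0]]

```text
time: 32.75
tool_pos: [557.0, 300.9, 169.9]
ee_rot: [-0.0, 0.688, 0.726, 0.001]
ft_force: [-2.1, -1.1, 5.5]
opening: 4.1
gripper_force: 109.3
```

The hook now takes the weight. I release gently and withdraw straight up.

Emit:
apply_moves:
  steps:
    - [[0,0,0,-0.005,0,0,0],[0,0,0,-0.005,0,0,0],[0.08,0,0,-0.005,0,0,0],[0.12,0,0,-0.005,0,0,0],[0.16,0,0,-0.005,0,0,0],[0.22,0,0,-0.005,0,0,0],[0.3,0,0,-0.005,0,0,0],[0.3,0,0,-0.005,0,0,0],[0.3,0,0,-0.03,0,0,0],[0.3,0,0,-0.1,0,0,0],[0.3,0,0,-0.2,0,0,0],[0.3,0,0,-0.3,0,0,0],[0.3,0,0,-0.45,0,0,0],[0.3,0,0,-0.6,0,0,0],[0.3,0,0,-0.8,0,0,0],[0.3,0,0,-1,0,0,0],[0.3,0,0,-1,0,0,0]]
  squeeze: 20

```text
time: 34.17
tool_pos: [559.4, 301.8, 295.5]
ee_rot: [0.001, 0.688, 0.726, 0.006]
ft_force: [0.6, 0.1, 1.7]
opening: 25.8
gripper_force: 0.0
```

Emit:
apply_moves:
  steps:
    - [[0.3,-0.3,0,-0.2,0,0,0],[0.3,-0.6,0,-0.4,0,0,0],[0.3,-0.9,0,-0.4,0,0,0],[0.3,-1,0,-0.4,0,0,0],[0.3,-1,0,-0.4,0,0,0]]

```text
time: 34.58
tool_pos: [564.1, 175.2, 338.4]
ee_rot: [0.001, 0.691, 0.723, 0.001]
ft_force: [-0.0, -0.3, 0.3]
opening: 25.4
gripper_force: 0.0
```

Emit:
apply_moves:
  steps:
    - [[0.3,-0.3,0,0,0,0,0],[0.3,-0.6,0,0,0,0,0],[0.3,-0.9,0,0,0,0,0],[0.3,-1,0,0,0,0,0],[0.3,-1,0,0,0,0,0],[0.3,-1,0,0,0,0,0],[0.3,-1,0,0,0,0,0]]

```text
time: 35.17
tool_pos: [569.4, 63.8, 336.0]
ee_rot: [-0.001, 0.686, 0.727, 0.0]
ft_force: [-0.4, 1.0, 0.2]
opening: 25.5
gripper_force: 0.0
```

```bash
cat > fin.py <<'E'
from barck import *
p,R,s=cur();print(p.round(1),s["ft_force"],s["time"])
bar(.054,np.array([556.6,300.,169.5]),off=-37,save="F")
f=load("sceneF.npy");t=load("topF.npy")
# hanging tray: underside z ~ 214-139
Rz=Ro.from_euler('z',.054).as_matrix();o=np.array([554.5,337,75])-Rz@[9.6,0,0]
def c(p,g,m,r):
    return np.abs(sil(g,p,*r)-m).sum()/m.sum()
for nm,g in(("scene",f),("top",t)):
    u=proj(g,o+[0,0,20])[0].round().astype(int);r=(u[0]-45,u[1]-45,90,90);m=wood(g,*r)
    print(nm,m.sum(),sil(g,[o[0],o[1],.054,75],*r).sum(),mf([(g,r)],[o[0],o[1],.054,75]) if nm=="top" else c([o[0],o[1],.054,75],g,m,r))
# bars in box: gold/brown mask in top view inside box region
b=t["pixels"][180:260,280:345];h=cv2.cvtColor(np.ascontiguousarray(b),cv2.COLOR_RGB2HSV)
for r in range(0,78): print(r+180,''.join('R' if (v[1]>120 and (v[0]<6 or v[0]>165)) else ('o' if v[1]>110 and v[2]>90 else('#' if v[2]<70 else '.')) for v in h[r]))
E
python3 fin.py
```

```text
[569.4  63.8 336. ] [-0.41954559  0.97048635  0.16537015] 35.1667
scene [(-95, 0.0, 222), (-76, 0.0, 218), (-57, 1.5, 213), (-38, 3.0, 220), (-19, -1.5, 210), (0, 0.0, 210), (19, 1.5, 223), (38, 3.0, 223), (57, 4.5, 211), (76, 1.5, 220), (95, 4.5, 223)]
top [(-95, 0.0, 163), (-76, -1.5, 175), (-57, 0.0, 161), (-38, 0.0, 162), (-19, 0.0, 170), (0, -1.5, 169), (19, 0.0, 156), (38, 0.0, 163), (57, -1.5, 162), (76, -1.5, 161), (95, 0.0, 156)]
scene 1256 1581.0156 0.2652144705414013
top 2413 2553.625 (array([5.40369e+02, 3.36489e+02, 6.10000e-02, 7.87010e+01]), np.float64(0.077))
180 .....###.........................................................
181 ......##.........................................................
182 ......#..........................................................
183 #.....#..........................................................
184 ##....#..........................................................
185 ###...#..........................................................
186 ####..#..........................................................
187 #####.#.................
[... 4241 characters left out ...]

248 ..#######...R..............................ooooRoRRRRRR..........
249 ..#######...R.......................oooRRRRRRRRRRo...............
250 ..#######...RR.............ooooRRRRRRRRRR........................
251 ..#######...RR.....ooooRRRRRRRRRR................................
252 ..#######...RRRRRRRRRRRRR........................................
253 .########...oRRRR................................................
254 ..#######........................................................
255 ..#######........................................................
256 ..#######........................................................
257 ..#######........................................................
```

All four bars lie in the box. The crossbar sits at the seat and is level to within a few mm, and the tray is about level. I let it settle, check that it is still, then hand in.

Emit:
apply_moves:
  steps:
    - [[0.3,0,0,0,0,0,0],[0.3,0,0,0,0,0,0],[0.3,0,0,0,0,0,0],[0.3,0,0,0,0,0,0],[0.3,0,0,0,0,0,0],[0.3,0,0,0,0,0,0],[0.3,0,0,0,0,0,0],[0.3,0,0,0,0,0,0],[0.3,0,0,0,0,0,0],[0.3,0,0,0,0,0,0],[0.3,0,0,0,0,0,0],[0.3,0,0,0,0,0,0],[0.3,0,0,0,0,0,0],[0.3,0,0,0,0,0,0],[0.3,0,0,0,0,0,0],[0.3,0,0,0,0,0,0],[0.3,0,0,0,0,0,0],[0.3,0,0,0,0,0,0],[0.3,0,0,0,0,0,0],[0.3,0,0,0,0,0,0]]

```text
time: 36.93
tool_pos: [569.5, 61.1, 336.2]
ee_rot: [-0.0, 0.688, 0.726, 0.0]
ft_force: [0.2, 0.0, -0.2]
opening: 25.6
gripper_force: 0.0
```

Run:
```python
from mfit import *
from rig import *
m=[]
for i in range(8):
    g=grab_frame("scene" if i%2 else "top")
    m.append(g["pixels"].astype(int)); 
print([ (np.abs(m[i]-m[i-2]).sum(2)>80).sum() for i in range(2,8)])
print(sign_off())
```

```text
[np.int64(1), np.int64(0), np.int64(1), np.int64(0), np.int64(0), np.int64(0)]
the job is handed in; nothing more can be done
None
```

I handed the job in at about 37 s: by the last camera check all four bars were in the gift box and the empty tray hung still and about level by its crossbar on the hook; the hand-in call gave no verdict.

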